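Load-test a mainsheet traveller car

ROBOT

A 6-joint arm with a two-finger parallel gripper is mounted at the origin on the work surface. World frame = base frame: x ahead of the robot, y to its left, z up, the work surface at z = 0. Lengths are in mm, angles in degrees, forces in N, time in s.
With the tool pointing down it reaches from about 300 to 850 mm from the base axis. Payload 4.2 kg.
Tool frame: the origin (TCP) lies at the very end of the fingers, on their centre line; the grasp point (between the pads) lies 19 mm behind it (env.grip_depth is the distance from the TCP to the grasp point, in mm); z points along the fingers, y is the line along which they close (so a half turn about z gives the same grasp; the last joint's range is limited). The gripper opens to 91 mm and grips with 3 to 60 N. Pads are 32 mm wide; open, the fingers measure 118 mm over their backs; the gripper's body (76 mm by 178 mm) begins 60 mm behind the grasp point.
Start: joints at [68.64, 18.312, 89.639, -0, 72.044, -1.146], TCP at [198.681, 539.601, 213.976] pointing down, gripper open.
Joint ranges: [-177.97, 177.97], [-48.28, 115.42], [12.27, 149.76], [-77.06, 257.06], [2.81, 150.46], [-146.56, 146.56]. Speed limits (degrees/s): [147.25, 147.25, 180, 180, 180, 180].

INTERFACE

Orientations are given as [roll, pitch, yaw] about the fixed x, y, z axes, in that order (R = Rz(yaw) Ry(pitch) Rx(roll)).
In Python, from workcell import env, cams gives the robot as it stands.
- The arm moves only by the tool apply_moves, never from a script. Its argument "deltas" is a list of rows, each a list of 5 numbers: the shift along the tool's x, y, z in m, then the turn about the tool's z in rad, then the opening, from -1 (shut) to 1 (fully open), so that 0 is half open. In form: [[tx, ty, tz, roll, gripper], ...]. A call has 1 to 5 rows; each row is the pose to reach, as a shift and turn from the pose commanded when the call began, along the tool's axes at that moment; what a row does not reach only later rows make up. A row lasts 1/10 s, in which the tool goes at most 50 mm and 8.59 degrees, less where a joint would pass 70% of its speed; a pose out of reach is approached as far as the arm can. A call with a gripper value outside its range is refused whole. The fingers move at their own pace and stop on an object; "grip_force" is the grip in N (left out, the last holds). Time passes only in rows, so rows that repeat a pose let the fingers close. It gives the time, the measured TCP pose, the force, the opening and the grip force at its end, in the units of the state.
- env.state(): the state, without advancing time (a new reading comes with each control period).
- cams.grab_frame(name): name is "side" or "top" or "wrist"; returns the picture (480x640x3 uint8, blue, green, red); there is no depth.
- cams.get_calibration(name): a dict with "mtx" (3x3 intrinsics, pixels), "eye" and "attitude" of the camera in the world; the wrist camera has in their place "tool_from_camera" (4x4, takes a point from camera to tool coordinates, whose origin is the TCP and whose axes are the flange's). Camera axes: x right, y down, z forward; pixel columns grow to the right and rows downward; lengths in mm; the calibration is good to about 2 mm. A picture is of the moment at which its call begins: read the wrist's pose just before it. get_calibration takes no time and is no camera call.
- env.job_done(): hands the job in; it is judged then, once.
The state is a dict: "time_s": time; "qpos": joint angles; "qvel": joint speeds; "effort": joint torques, N m; "ee_pos": TCP position; "ee_rot": TCP orientation; "force": force on the tool from outside, world axes, zero at the start; "torque": the same for the moment, N m; "gripper_width": finger opening in mm; "gripper_force": force on a finger pad.
Only numpy, scipy, OpenCV 4.12 (cv2) and the standard library are available. Lean on these libraries where they do the work, as an engineer would, in place of code of your own. Each camera call takes 0.05 s, during which the arm holds its last target. There are 200 camera calls.

TASK

Clear the wooden pulley block off the traveller track into the grey tray, then lay every steel test bar crosswise on the car so that each rests on both raised bearers, centred, and run the loaded car by its post along its full travel, first all the way to the left end and then all the way back to the right end, feeling for sticky spots. Leave the car at the right end and unload the bars onto the plywood board as a crosswise stack: the bottom layer is two bars, one just inside each long edge of the board and centred along it, and the remaining bars lie across both of them, centred over the board's width. Leave the wooden cone, the wooden disc and the steel cleat at the sides where they are.

Things in the scene. Friction and masses are not known exactly. Their poses are not given: they have to be found in the camera images.
- bar1: plain grey steel test bar, 140 x 20 x 20 mm (square section, so any long face may lie down), about 0.4 kg; origin at its centre, x axis along its length. Three or four bars are present; they start on the mat, which lies on the right of the bench
- bar2: plain grey steel test bar, 140 x 20 x 20 mm (square section, so any long face may lie down), about 0.4 kg; origin at its centre, x axis along its length. Three or four bars are present; they start on the mat, which lies on the right of the bench
- bar3: plain grey steel test bar, 140 x 20 x 20 mm (square section, so any long face may lie down), about 0.4 kg; origin at its centre, x axis along its length. Three or four bars are present; they start on the mat, which lies on the right of the bench
- bar4: plain grey steel test bar, 140 x 20 x 20 mm (square section, so any long face may lie down), about 0.4 kg; origin at its centre, x axis along its length. Three or four bars are present; they start on the mat, which lies on the right of the bench
- block: dark wooden pulley block with a brass sheave, 66 x 44 x 36 mm, about 0.12 kg; origin at its centre, x along its 66 mm length, z through its 36 mm thickness. It starts lying flat on the rail, 66 mm side along the track, between the car and the left end stop, and blocks the car's travel
- car (a joint): travel of the car along its track in m: 0 at the right end (-y) stop, 0.16 at the left end (+y) stop; starts part-way. Dry friction about 3 N, it stays where it is left
- car_deck (a point): middle of the car's deck at the height of its bearer tops, 77 mm above the bench; moves with the car. y along the track to the left end, x across, z up. The bearers are two light wooden upright boards 12 mm thick, 230 mm long (y -115 to +115), centred at x = -36 and +36 mm, 45 mm high on the aluminium plate. A laid bar's centre is 10 mm above this point
- car_post (a point): top centre of the car's dark round wooden push post, 18 mm diameter, upright, top 120 mm above the bench, 150 mm to the right (-y) of car_deck on the track's middle line; the post runs 88 mm down from here to the car's plate. Grip it to slide the car
- track: traveller track on the bench, fixed: wooden bed 110 mm wide, 470 mm long, 12 mm thick, with a 30 mm wide aluminium rail on it, rail top 18 mm above the bench, and rubber end stops at y = -232 and +222 mm, 42 mm high. Origin on the bench under the middle of the rail; y axis along the track to the left end; car slides along y
- mat: black rubber mat 190 x 350 x 3 mm, fixed on the bench; origin at the centre of its underside, y along its 350 mm side
- board: plywood board 180 x 110 x 12 mm, fixed flat on the bench; origin at the centre of its underside, x along its 180 mm side, z up
- tray: grey open tray, outside 170 x 150 x 25 mm, walls and floor 4 mm, fixed; origin at the centre of its underside, x along its 170 mm side. Tray and board may change places
- fid: bystander: upright light wooden cone 170 mm high, 36 mm wide at its foot; leave it alone
- deadeye: bystander: dark wooden disc 76 mm wide, 24 mm high; leave it alone
- cleat: bystander: steel horn cleat 120 mm long; leave it alone

How it is judged (in metres and radians):
On the way, in this order (a step that is already met when the one before it is completed fails the run):
1. every bar lies across both bearers of the car, let go (x of bar1 in the frame of car_deck between -0.025 and 0.025 m and y of bar1 in the frame of car_deck between -0.118 and 0.118 m and z of bar1 in the frame of car_deck between 0.004 and 0.016 m and angle between the x axis of each of bar1, bar2, bar3, bar4 and the x axis of car_deck, either way round below 0.25 rad and x of bar2 in the frame of car_deck between -0.025 and 0.025 m and y of bar2 in the frame of car_deck between -0.118 and 0.118 m and z of bar2 in the frame of car_deck between 0.004 and 0.016 m and x of bar3 in the frame of car_deck between -0.025 and 0.025 m and y of bar3 in the frame of car_deck between -0.118 and 0.118 m and z of bar3 in the frame of car_deck between 0.004 and 0.016 m and x of bar4 in the frame of car_deck between -0.025 and 0.025 m and y of bar4 in the frame of car_deck between -0.118 and 0.118 m and z of bar4 in the frame of car_deck between 0.004 and 0.016 m and contact force between the fingers and bar1 below 0.2 N and contact force between the fingers and bar2 below 0.2 N and contact force between the fingers and bar3 below 0.2 N and contact force between the fingers and bar4 below 0.2 N and linear speed of each of bar1, bar2, bar3, bar4 below 0.03 m/s), for 0.2 s.
2. the loaded car is at the left end of its travel (x of bar1 in the frame of car_deck between -0.025 and 0.025 m and y of bar1 in the frame of car_deck between -0.118 and 0.118 m and z of bar1 in the frame of car_deck between 0.004 and 0.016 m and angle between the x axis of each of bar1, bar2, bar3, bar4 and the x axis of car_deck, either way round below 0.25 rad and x of bar2 in the frame of car_deck between -0.025 and 0.025 m and y of bar2 in the frame of car_deck between -0.118 and 0.118 m and z of bar2 in the frame of car_deck between 0.004 and 0.016 m and x of bar3 in the frame of car_deck between -0.025 and 0.025 m and y of bar3 in the frame of car_deck between -0.118 and 0.118 m and z of bar3 in the frame of car_deck between 0.004 and 0.016 m and x of bar4 in the frame of car_deck between -0.025 and 0.025 m and y of bar4 in the frame of car_deck between -0.118 and 0.118 m and z of bar4 in the frame of car_deck between 0.004 and 0.016 m and value of joint car above 0.153 m), for 0.1 s.
3. the loaded car is back at the right end of its travel (x of bar1 in the frame of car_deck between -0.025 and 0.025 m and y of bar1 in the frame of car_deck between -0.118 and 0.118 m and z of bar1 in the frame of car_deck between 0.004 and 0.016 m and angle between the x axis of each of bar1, bar2, bar3, bar4 and the x axis of car_deck, either way round below 0.25 rad and x of bar2 in the frame of car_deck between -0.025 and 0.025 m and y of bar2 in the frame of car_deck between -0.118 and 0.118 m and z of bar2 in the frame of car_deck between 0.004 and 0.016 m and x of bar3 in the frame of car_deck between -0.025 and 0.025 m and y of bar3 in the frame of car_deck between -0.118 and 0.118 m and z of bar3 in the frame of car_deck between 0.004 and 0.016 m and x of bar4 in the frame of car_deck between -0.025 and 0.025 m and y of bar4 in the frame of car_deck between -0.118 and 0.118 m and z of bar4 in the frame of car_deck between 0.004 and 0.016 m and value of joint car below 0.007 m), for 0.1 s.
At the end, for the whole second after the job is handed in: All at rest: two bars flat along the board's long edges (centres 30-49 mm off its middle line, lengthwise within 30 mm), the rest flat across them (within 20 mm of the middle line, 70 mm lengthwise), all square within 0.2 rad; car within 15 mm of the right end; block in the tray (((z of bar1 in the frame of board between 0.016 and 0.028 m and x of bar1 in the frame of board between -0.03 and 0.03 m and angle between the x axis of bar1 and the x axis of board, either way round below 0.2 rad and (y of bar1 in the frame of board between 0.03 and 0.0495 m or y of bar1 in the frame of board between -0.0495 and -0.03 m)) or (z of bar1 in the frame of board between 0.036 and 0.048 m and x of bar1 in the frame of board between -0.07 and 0.07 m and y of bar1 in the frame of board between -0.02 and 0.02 m and angle between the x axis of bar1 and the y axis of board, either way round below 0.2 rad)) and ((z of bar2 in the frame of board between 0.016 and 0.028 m and x of bar2 in the frame of board between -0.03 and 0.03 m and angle between the x axis of bar2 and the x axis of board, either way round below 0.2 rad and (y of bar2 in the frame of board between 0.03 and 0.0495 m or y of bar2 in the frame of board between -0.0495 and -0.03 m)) or (z of bar2 in the frame of board between 0.036 and 0.048 m and x of bar2 in the frame of board between -0.07 and 0.07 m and y of bar2 in the frame of board between -0.02 and 0.02 m and angle between the x axis of bar2 and the y axis of board, either way round below 0.2 rad)) and ((z of bar3 in the frame of board between 0.016 and 0.028 m and x of bar3 in the frame of board between -0.03 and 0.03 m and angle between the x axis of bar3 and the x axis of board, either way round below 0.2 rad and (y of bar3 in the frame of board between 0.03 and 0.0495 m or y of bar3 in the frame of board between -0.0495 and -0.03 m)) or (z of bar3 in the frame of board between 0.036 and 0.048 m and x of bar3 in the frame of board between -0.07 and 0.07 m and y of bar3 in the frame of board between -0.02 and 0.02 m and angle between the x axis of bar3 and the y axis of board, either way round below 0.2 rad)) and ((z of bar4 in the frame of board between 0.016 and 0.028 m and x of bar4 in the frame of board between -0.03 and 0.03 m and angle between the x axis of bar4 and the x axis of board, either way round below 0.2 rad and (y of bar4 in the frame of board between 0.03 and 0.0495 m or y of bar4 in the frame of board between -0.0495 and -0.03 m)) or (z of bar4 in the frame of board between 0.036 and 0.048 m and x of bar4 in the frame of board between -0.07 and 0.07 m and y of bar4 in the frame of board between -0.02 and 0.02 m and angle between the x axis of bar4 and the y axis of board, either way round below 0.2 rad)) and linear speed of each of bar1, bar2, bar3, bar4, block below 0.03 m/s and value of joint car below 0.015 m and x of block in the frame of tray between -0.08 and 0.08 m and y of block in the frame of tray between -0.07 and 0.07 m and z of block in the frame of tray between 0.01 and 0.04 m); the robot touches nothing.
It fails at once if the cone, disc or cleat is shoved more than 60 mm (distance of any of fid, deadeye, cleat from where it was at the start of the episode above 0.06 m).
Of bar1, bar2, bar3, bar4 only 3 to 4 are there at a start; the rules pass over those that are not, and their reading is None.
At some moment in a run one of block may be knocked a few centimetres aside while the robot is not near it.
Once in a run the grip may slacken for a moment while it holds something.
It also fails if it takes over 210 s, if anything falls off the work surface, if the arm or the gripper's body presses on something with over 40 N, if the wrist force passes 120 N, or if a joint passes its speed limit or range.

## Working session

There is one attempt and no reset: what is moved stays moved. The work goes in short steps, Python scripts to look and compute and a tool call to move; the robot and the scene stay as the last step left them, time stands still between calls to the robot, and variables do not carry over. Pictures are saved under pics/ and viewed, at most 17 in all, crops included, and the job is handed in when it is done.

Besides the shell and the picture viewer there is one more tool, called after "Request:" as name(argument=value, ...), one argument or row to a line, values as JSON. apply_moves: Moves the arm, as the interface text tells. Its arguments: {"type":"object","properties":{"deltas":{"type":"array"},"grip_force":{"type":"number"}},"required":["deltas"]}

```bash
ls; mkdir -p pics
python3 - <<'E'
from workcell import env,cams
import cv2
print(env.state())
for n in("top","side"):
    f=cams.grab_frame(n); cv2.imwrite(f"pics/{n}0.png",f); print(cams.get_calibration(n))
print(cams.get_calibration("wrist"))
E
```

```text
pics
{'time_s': 0.0, 'qpos': array([ 6.86415202e+01,  1.83524869e+01,  8.97080301e+01, -2.82443160e-04,
        7.20410139e+01, -1.14797403e+00]), 'qvel': array([ 0.09376884, -0.09593042,  0.0248517 , -0.06976736, -0.02416442,
       -0.06360515]), 'effort': array([ 1.10174960e-04, -4.12456727e+01, -2.31970328e+01,  7.28714210e-02,
        4.57057462e-02, -1.41769824e-04]), 'ee_pos': array([198.4824474 , 539.12143019, 213.10077703]), 'ee_rot': array([-1.79898484e+02, -1.76565495e-03,  1.59789580e+02]), 'force': array([0.16218241, 0.18231926, 0.00909152]), 'torque': array([ 0.03506136, -0.04546201, -0.00810543]), 'gripper_force': 0.0, 'gripper_width': 90.98454903646605}
{'mtx': array([[457.62428761,   0.        , 319.19603519],
       [  0.        , 457.62428761, 244.86668131],
       [  0.        ,   0.        ,   1.        ]]), 'eye': array([ 440.87885962,  -43.53724659, 1113.96337539]), 'attitude': array([-173.65888016,    0.2268152 ,  -91.0301746 ])}
{'mtx': array([[533.02669063,   0.        , 320.42392855],
       [  0.        , 533.02669063, 239.74555796],
       [  0.        ,   0.        ,   1.        ]]), 'eye': array([  185.27419556, -1026.68611854,   866.28146689]), 'attitude': array([-126.49617533,   -1.15284076,  -19.48930248])}
{'mtx': array([[417.15590794,   0.        , 317.08609568],
       [  0.        , 417.15590794, 243.00732822],
       [  0.        ,   0.        ,   1.        ]]), 'tool_from_camera': array([[-5.01660481e-04, -9.64960315e-01, -2.62395385e-01,
         7.31347113e+01],
       [ 9.99999851e-01, -4.27073157e-04, -3.41285568e-04,
        -1.20640966e+00],
       [ 2.17265004e-04, -2.62395517e-01,  9.64960385e-01,
        -1.69762628e+02],
       [ 0.00000000e+00,  0.00000000e+00,  0.00000000e+00,
         1.00000000e+00]])}
```

View pics/top0.png

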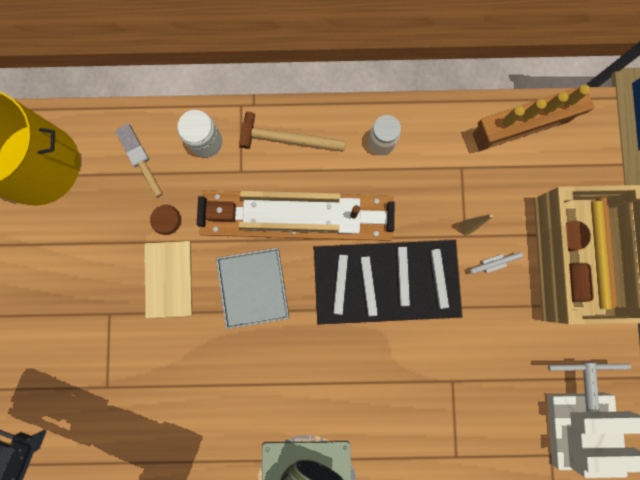

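View pics/side0.png

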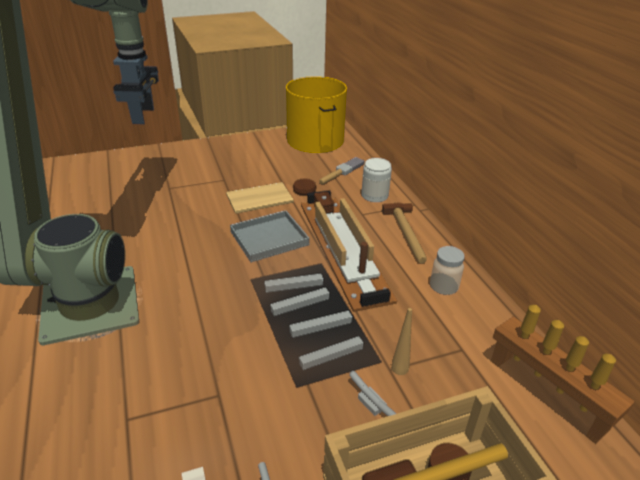

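The top view shows four bars on the mat near px (341,285), (369,286), (404,276) and (440,278). The block is at (221,211), the post at (354,211), the tray at (253,288) and the board at (168,279).

```bash
cat > h.py <<'E'
import numpy as np,cv2
from scipy.spatial.transform import Rotation as R
from workcell import env,cams
def pose(n,st=None):
    c=cams.get_calibration(n)
    if n!="wrist": return c["mtx"],R.from_euler('xyz',c["attitude"],degrees=True).as_matrix(),np.array(c["eye"])
    st=st or env.state(); Rt=R.from_euler('xyz',st["ee_rot"],degrees=True).as_matrix(); T=c["tool_from_camera"]
    return c["mtx"],Rt@T[:3,:3],Rt@T[:3,3]+st["ee_pos"]
def bp(P,uv,z):
    K,Rc,e=P; uv=np.atleast_2d(uv).astype(float)
    d=np.c_[uv,np.ones(len(uv))]@np.linalg.inv(K).T@Rc.T
    return (e+d*((z-e[2])/d[:,2])[:,None])[:,:2]
def proj(P,X):
    K,Rc,e=P; p=(np.atleast_2d(X)-e)@Rc@K.T
    return p[:,:2]/p[:,2:]
def rect(P,mask,z):
    "list of (centre xy, long-axis angle deg, sizes) of blobs, back-projected to height z"
    out=[]
    for c in cv2.findContours(mask,cv2.RETR_EXTERNAL,cv2.CHAIN_APPROX_NONE)[0]:
        if cv2.contourArea(c)<80: continue
        w=bp(P,c[:,0],z).astype(np.float32); (cx,cy),(a,b),t=cv2.minAreaRect(w)
        if b>a: a,b,t=b,a,t+90
        out.append((round(cx,1),round(cy,1),round((t+90)%180-90,1),round(a,1),round(b,1)))
    return out
E
python3 - <<'E'
from h import *
f=cv2.imread("pics/top0.png"); P=pose("top")
hsv=cv2.cvtColor(f,cv2.COLOR_BGR2HSV)
m=((hsv[...,1]<40)&(hsv[...,2]>150)).astype(np.uint8)*255
r=np.zeros_like(m); r[245:322,318:458]=255
print("bars",rect(P,m&r,23))
cv2.imwrite("pics/crop.png",cv2.resize(f[175:335,130:470],None,fx=2.35,fy=2.35,interpolation=cv2.INTER_CUBIC))
E
```

```text
bars [(462.4, -157.4, 6.1, 139.7, 19.5), (468.1, -90.4, -6.6, 139.1, 19.0), (477.8, -326.8, 5.8, 139.6, 19.3), (484.5, -240.8, 0.4, 138.1, 19.3)]
```

View pics/crop.png

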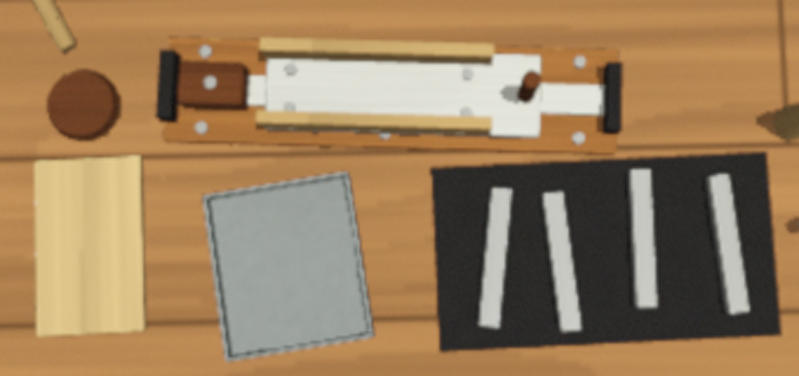

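The crop confirms it: board, tray and track corners are clear, the post top is at crop (532,78) and the block spans about (178..248, 62..110).

Run:
```python
from h import *
P=pose("top")
def w(pts,z): return bp(P,np.array(pts)/2.35+[130,175],z)
for n,pts,z in [("board",[(35,161),(140,156),(145,330),(37,335)],12),("tray",[(205,198),(347,173),(372,335),(228,358)],25),("track",[(168,37),(619,50),(617,152),(163,140)],12),("bear",[(260,38),(493,46),(492,126),(257,116)],77),("post",[(532,78)],120),("block",[(179,63),(247,66),(245,108),(178,105)],54),("stops",[(170,85),(612,97)],42)]:
    X=w(pts,z); print(n,X.round(0).tolist(),"c",X.mean(0).round(1))
    if len(X)==4:print("  sides",np.linalg.norm(X-np.roll(X,-1,0),axis=1).round(), "ang 0-1, 1-2",[round(float(np.degrees(np.arctan2(*(X[i+1]-X[i])[::-1]))),1) for i in(0,1)])
```

```text
board [[575.0, 382.0], [578.0, 273.0], [400.0, 266.0], [397.0, 375.0]] c [487.1 323.9]
  sides [109. 178. 110. 178.] ang 0-1, 1-2 [-88.3, -177.6]
tray [[532.0, 203.0], [555.0, 58.0], [391.0, 34.0], [371.0, 179.0]] c [462.2 118.4]
  sides [146. 165. 146. 163.] ang 0-1, 1-2 [-81.0, -171.7]
track [[703.0, 245.0], [680.0, -225.0], [573.0, -219.0], [594.0, 249.0]] c [637.3  12.6]
  sides [471. 107. 469. 109.] ang 0-1, 1-2 [-92.8, 176.8]
bear [[684.0, 138.0], [672.0, -91.0], [593.0, -88.0], [607.0, 141.0]] c [639.   24.8]
  sides [229.  79. 229.  78.] ang 0-1, 1-2 [-93.1, 178.0]
post [[631.0, -125.0]] c [ 631.2 -125. ]
block [[666.0, 223.0], [661.0, 155.0], [619.0, 157.0], [623.0, 224.0]] c [642.3 189.6]
  sides [68. 43. 67. 43.] ang 0-1, 1-2 [-93.6, 177.4]
stops [[646.0, 235.0], [625.0, -212.0]] c [635.5  11.7]
```

```bash
cat > plan.py <<'E'
from h import *
import json
def plan(wps,step=42.,start=None):
    "wps: (x,y,z,yaw,grip[,hold rows[,step]]) world mm/deg; prints one line per move call"
    st=env.state(); p=np.array(st["ee_pos"]); yaw=st["ee_rot"][2]; rows=[]
    for w in wps:
        t=np.array(w[:3],float); dy=(w[3]-yaw+90)%180-90; s=w[6] if len(w)>6 else step
        n=max(int(np.ceil(np.linalg.norm(t-p)/s)),int(np.ceil(abs(dy)/8.0)),0)
        rows+=[(p+(t-p)*k/n,yaw+dy*k/n,w[4]) for k in range(1,n+1)]
        p,yaw=t,yaw+dy; rows+=[(p,yaw,w[4])]*(w[5] if len(w)>5 else 0)
    c,cy=np.array(st["ee_pos"]),st["ee_rot"][2]
    for i in range(0,len(rows),5):
        a=np.radians(cy); B=np.array([[np.cos(a),np.sin(a),0],[np.sin(a),-np.cos(a),0],[0,0,-1]])
        out=[]
        for q,y,g in rows[i:i+5]:
            d=B.T@(q-c)/1000; out.append([*[round(float(v),4) for v in d],round(float(-np.radians(y-cy)),3),g])
        c,cy=rows[min(i+4,len(rows)-1)][:2]; print(json.dumps(out))
    print("t",round(st["time_s"],1),"at",st["ee_pos"].round(1),st["ee_rot"].round(1),"q6",round(st["qpos"][5]),"w",round(st["gripper_width"],1))
E
python3 -c "
from plan import *
plan([(642,190,110,87.1,1,2)])"
```

```text
[[-0.0383, -0.0125, 0.0074, 0.091, 1], [-0.0767, -0.0249, 0.0147, 0.181, 1], [-0.115, -0.0374, 0.0221, 0.272, 1], [-0.1534, -0.0498, 0.0295, 0.362, 1], [-0.1917, -0.0623, 0.0369, 0.453, 1]]
[[-0.0399, 0.0056, 0.0074, 0.091, 1], [-0.0799, 0.0112, 0.0147, 0.181, 1], [-0.1198, 0.0167, 0.0221, 0.272, 1], [-0.1597, 0.0223, 0.0295, 0.362, 1], [-0.1996, 0.0279, 0.0369, 0.453, 1]]
[[-0.0335, 0.0225, 0.0074, 0.091, 1], [-0.0669, 0.045, 0.0147, 0.181, 1], [-0.1004, 0.0675, 0.0221, 0.272, 1], [-0.1338, 0.09, 0.0295, 0.362, 1], [-0.1338, 0.09, 0.0295, 0.362, 1]]
[[0.0, 0.0, 0.0, -0.0, 1]]
t 0.1 at [198.5 539.2 213.2] [-179.9   -0.   159.8] q6 -1 w 90.9
```

Request:
apply_moves(
  deltas=[
    [-0.038,-0.012,0.007,0.09,1],
    [-0.077,-0.025,0.015,0.18,1],
    [-0.115,-0.037,0.022,0.27,1],
    [-0.153,-0.05,0.03,0.36,1],
    [-0.192,-0.062,0.037,0.453,1],
  ],
  grip_force=30,
)

```text
time_s: 0.6
ee_pos: [358.1, 413.7, 176.3]
ee_rot: [-179.9, -0.0, 133.6]
force: [0.1, 0.4, -0.7]
gripper_width: 91.1
gripper_force: 0.0
```

Request:
apply_moves(
  deltas=[
    [-0.04,0.006,0.007,0.09,1],
    [-0.08,0.011,0.015,0.18,1],
    [-0.12,0.017,0.022,0.27,1],
    [-0.16,0.022,0.03,0.36,1],
    [-0.2,0.028,0.037,0.453,1],
  ],
)

```text
time_s: 1.1
ee_pos: [516.9, 288.7, 139.2]
ee_rot: [-179.9, 0.0, 107.6]
force: [-0.3, 0.2, 0.4]
gripper_width: 90.8
gripper_force: 0.0
```

Request:
apply_moves(
  deltas=[
    [-0.033,0.022,0.007,0.09,1],
    [-0.067,0.045,0.015,0.18,1],
    [-0.1,0.067,0.022,0.27,1],
    [-0.134,0.09,0.03,0.36,1],
    [-0.134,0.09,0.03,0.36,1],
  ],
)

```text
time_s: 1.6
ee_pos: [645.7, 186.5, 107.7]
ee_rot: [-180.0, 0.1, 86.9]
force: [-0.4, -0.3, -0.3]
gripper_width: 90.9
gripper_force: 0.0
```

Run:
```python
from plan import *
st=env.state();P=pose("wrist",st); f=cams.grab_frame("wrist"); cv2.imwrite("pics/w1.png",f)
t=np.radians(-2.9)
plan([(642,190,23,87.1,1,2),(642,190,23,87.1,-1,6),(642,190,120,87.1,-1,1)])
```

```text
[[0.0005, -0.0006, 0.0284, -0.0, 1], [0.0011, -0.0012, 0.0568, -0.0, 1], [0.0016, -0.0019, 0.0852, -0.0, 1], [0.0016, -0.0019, 0.0852, -0.0, 1], [0.0016, -0.0019, 0.0852, -0.0, 1]]
[[0.0, 0.0, 0.0, -0.0, -1], [0.0, 0.0, 0.0, -0.0, -1], [0.0, 0.0, 0.0, -0.0, -1], [0.0, 0.0, 0.0, -0.0, -1], [0.0, 0.0, 0.0, -0.0, -1]]
[[0.0, 0.0, 0.0, -0.0, -1], [0.0, 0.0, -0.0323, -0.0, -1], [0.0, 0.0, -0.0647, -0.0, -1], [0.0, 0.0, -0.097, -0.0, -1], [0.0, 0.0, -0.097, -0.0, -1]]
t 1.6 at [643.8 188.3 108.2] [-179.9    0.    87.1] q6 18 w 90.8
```

View pics/w1.png

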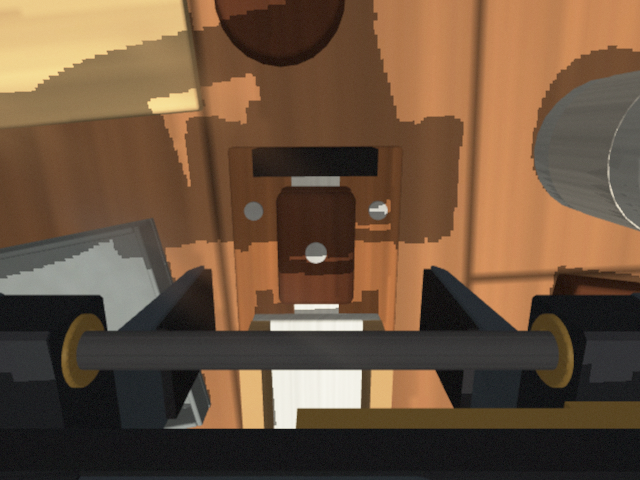

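The wrist view shows the block centred between the open fingers at px (316,245), with tray lower left and disc at the top. I go down.

Request:
apply_moves(
  deltas=[
    [0.001,-0.001,0.028,0,1],
    [0.001,-0.001,0.057,0,1],
    [0.002,-0.002,0.085,0,1],
    [0.002,-0.002,0.085,0,1],
    [0.002,-0.002,0.085,0,-1],
  ],
  grip_force=30,
)

```text
time_s: 2.15
ee_pos: [640.5, 193.2, 25.2]
ee_rot: [-180.0, -0.0, 87.3]
force: [-0.1, -0.5, 0.5]
gripper_width: 85.7
gripper_force: 0.0
```

Request:
apply_moves(
  deltas=[
    [0,0,0,0,-1],
    [0,0,0,0,-1],
    [0,0,0,0,-1],
    [0,0,0,0,-1],
    [0,0,0,0,-1],
  ],
)

```text
time_s: 2.65
ee_pos: [641.9, 192.5, 25.7]
ee_rot: [179.9, -0.0, 87.3]
force: [1.8, -1.2, 1.0]
gripper_width: 46.1
gripper_force: 0.7
```

Request:
apply_moves(
  deltas=[
    [0,0,-0.02,0,-1],
    [0,0,-0.045,0,-1],
    [0,0,-0.07,0,-1],
    [0,0,-0.095,0,-1],
    [0,0,-0.095,0,-1],
  ],
)

```text
time_s: 3.15
ee_pos: [643.2, 193.0, 123.7]
ee_rot: [179.6, -0.1, 87.2]
force: [-0.0, -0.0, -1.9]
gripper_width: 43.9
gripper_force: 30.0
```

Run:
```python
from plan import *
plan([(463,118,118,98.6,-1,1),(463,118,11,98.6,-1,2,30),(463,118,11,98.6,0.6,4),(463,118,130,98.6,0.6,1)])
```

```text
[[-0.0167, -0.0353, 0.0011, -0.04, -1], [-0.0334, -0.0706, 0.0023, -0.079, -1], [-0.0501, -0.1058, 0.0034, -0.119, -1], [-0.0668, -0.1411, 0.0045, -0.159, -1], [-0.0836, -0.1764, 0.0057, -0.198, -1]]
[[0.0, 0.0, 0.0, -0.0, -1], [0.0, 0.0, 0.0267, -0.0, -1], [0.0, 0.0, 0.0535, -0.0, -1], [0.0, 0.0, 0.0803, -0.0, -1], [0.0, 0.0, 0.107, -0.0, -1]]
[[0.0, 0.0, 0.0, -0.0, -1], [0.0, 0.0, 0.0, -0.0, -1], [0.0, 0.0, 0.0, -0.0, 0.6], [0.0, 0.0, 0.0, -0.0, 0.6], [0.0, 0.0, 0.0, -0.0, 0.6]]
[[0.0, 0.0, 0.0, -0.0, 0.6], [0.0, 0.0, -0.0397, -0.0, 0.6], [0.0, 0.0, -0.0793, -0.0, 0.6], [0.0, 0.0, -0.119, -0.0, 0.6], [0.0, 0.0, -0.119, -0.0, 0.6]]
t 3.1 at [643.2 193.  123.7] [ 1.796e+02 -1.000e-01  8.720e+01] q6 18 w 43.9
```

Request:
apply_moves(
  deltas=[
    [-0.017,-0.035,0.001,-0.04,-1],
    [-0.033,-0.07,0.002,-0.08,-1],
    [-0.05,-0.106,0.003,-0.12,-1],
    [-0.067,-0.141,0.005,-0.16,-1],
    [-0.084,-0.176,0.006,-0.198,-1],
  ],
)

```text
time_s: 3.65
ee_pos: [458.5, 116.1, 112.3]
ee_rot: [-179.8, 0.0, 98.7]
force: [0.6, 0.3, -0.9]
gripper_width: 44.0
gripper_force: 30.0
```

Request:
apply_moves(
  deltas=[
    [0,0,0,0,-1],
    [0,0,0.027,0,-1],
    [0,0,0.053,0,-1],
    [0,0,0.08,0,-1],
    [0,0,0.105,0,-1],
  ],
)

```text
time_s: 4.15
ee_pos: [460.8, 116.8, 7.7]
ee_rot: [-179.9, 0.0, 98.6]
force: [-8.6, -2.2, 47.1]
gripper_width: 43.6
gripper_force: 30.0
```

Request:
apply_moves(
  deltas=[
    [0,0,0,0,-1],
    [0,0,0,0,-1],
    [0,0,0,0,0.6],
    [0,0,0,0,0.6],
    [0,0,0,0,0.6],
  ],
)

```text
time_s: 4.65
ee_pos: [461.5, 117.0, 9.3]
ee_rot: [179.9, -0.0, 98.6]
force: [0.8, 0.6, -0.1]
gripper_width: 64.9
gripper_force: 0.0
```

Request:
apply_moves(
  deltas=[
    [0,0,0,0,0.6],
    [0,0,-0.04,0,0.6],
    [0,0,-0.08,0,0.6],
    [0,0,-0.12,0,0.6],
    [0,0,-0.12,0,0.6],
  ],
)

```text
time_s: 5.15
ee_pos: [464.9, 117.8, 134.3]
ee_rot: [179.3, -0.1, 98.6]
force: [0.3, 0.3, 0.1]
gripper_width: 72.9
gripper_force: 0.0
```

Run:
```python
from plan import *
plan([(468,-90,110,173.4,0,2)])
```

```text
[[-0.0206, -0.0028, 0.0024, -0.131, 0], [-0.0412, -0.0056, 0.0049, -0.261, 0], [-0.0618, -0.0084, 0.0073, -0.392, 0], [-0.0824, -0.0112, 0.0097, -0.522, 0], [-0.103, -0.014, 0.0121, -0.653, 0]]
[[-0.0147, -0.0147, 0.0024, -0.131, 0], [-0.0293, -0.0295, 0.0049, -0.261, 0], [-0.044, -0.0442, 0.0073, -0.392, 0], [-0.0586, -0.0589, 0.0097, -0.522, 0], [-0.0733, -0.0737, 0.0121, -0.653, 0]]
[[0.0, 0.0, 0.0, -0.0, 0], [0.0, 0.0, 0.0, -0.0, 0]]
t 5.2 at [464.9 117.8 134.3] [ 1.793e+02 -1.000e-01  9.860e+01] q6 4 w 72.9
```

Request:
apply_moves(
  deltas=[
    [-0.021,-0.003,0.002,-0.13,0],
    [-0.041,-0.006,0.005,-0.26,0],
    [-0.062,-0.008,0.007,-0.39,0],
    [-0.082,-0.011,0.01,-0.52,0],
    [-0.103,-0.014,0.012,-0.653,0],
  ],
)

```text
time_s: 5.65
ee_pos: [462.1, 12.3, 116.2]
ee_rot: [-180.0, -0.0, 136.3]
force: [0.0, 0.7, -0.1]
gripper_width: 45.7
gripper_force: 0.0
```

Request:
apply_moves(
  deltas=[
    [-0.015,-0.015,0.002,-0.13,0],
    [-0.029,-0.029,0.005,-0.26,0],
    [-0.044,-0.044,0.007,-0.39,0],
    [-0.059,-0.059,0.01,-0.52,0],
    [-0.073,-0.074,0.012,-0.653,0],
  ],
)

```text
time_s: 6.15
ee_pos: [463.3, -91.7, 104.2]
ee_rot: [180.0, -0.1, 173.7]
force: [0.3, -0.1, 0.0]
gripper_width: 45.7
gripper_force: 0.0
```

Request:
apply_moves(
  deltas=[
    [0,0,0,0,0],
    [0,0,0,0,0],
    [0,0,0,0,0],
  ],
)

```text
time_s: 6.45
ee_pos: [463.6, -90.2, 104.8]
ee_rot: [180.0, -0.0, 173.4]
force: [-0.0, 0.5, -0.4]
gripper_width: 45.5
gripper_force: 0.0
```

Run:
```python
from plan import *
f=cams.grab_frame("top"); cv2.imwrite("pics/top1.png",f)
st=env.state(); P=pose("wrist",st); w=cams.grab_frame("wrist"); cv2.imwrite("pics/w2.png",w)
hsv=cv2.cvtColor(w,cv2.COLOR_BGR2HSV)
m=((hsv[...,1]<40)&(hsv[...,2]>150)).astype(np.uint8)*255
print(rect(P,m,23), proj(P,[468,-90,23]))
plan([(468,-90,30,173.4,0,1),(468,-90,8,173.4,0,2,11)])
```

```text
[(601.0, 85.8, 88.6, 16.4, 7.0), (449.8, -239.9, 0.5, 73.7, 19.9), (441.7, -158.8, 6.0, 100.1, 19.9), (457.7, -89.1, -7.0, 121.8, 19.7), (408.7, 40.6, 0.8, 30.1, 9.2), (459.4, 77.1, 4.8, 155.8, 59.7)] [[320.3413575  257.17131897]]
[[-0.0021, 0.0003, 0.0375, 0.0, 0], [-0.0041, 0.0006, 0.0749, 0.001, 0], [-0.0041, 0.0006, 0.0749, 0.001, 0], [-0.0041, 0.0006, 0.0859, 0.001, 0], [-0.0041, 0.0006, 0.0969, 0.001, 0]]
[[0.0, 0.0, 0.0, -0.0, 0], [0.0, 0.0, 0.0, -0.0, 0]]
t 6.5 at [463.8 -90.1 104.9] [180.   -0.  173.4] q6 -96 w 45.6
```

View pics/w2.png

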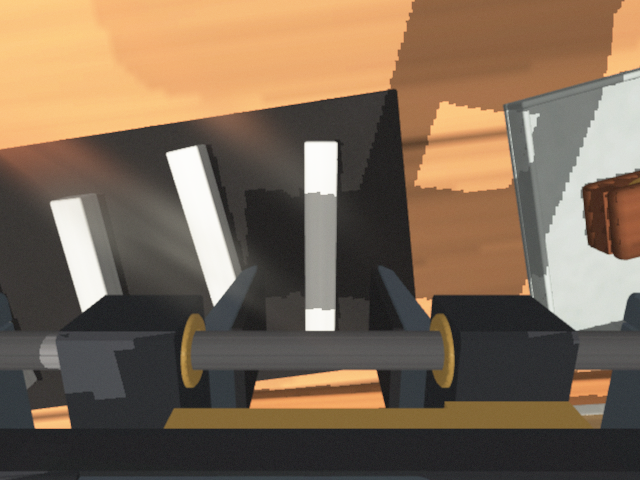

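The wrist view shows bar 1 centred between the fingers at u=320, and the block inside the tray at right. Grasping it.

Request:
apply_moves(
  deltas=[
    [-0.002,0,0.037,0,0],
    [-0.004,0,0.075,0,0],
    [-0.004,0,0.082,0,0],
    [-0.004,0,0.09,0,0],
    [-0.004,0,0.096,0,0],
  ],
)

```text
time_s: 7.05
ee_pos: [468.8, -91.3, 9.5]
ee_rot: [-180.0, 0.1, 173.4]
force: [-0.2, 0.3, -0.2]
gripper_width: 45.4
gripper_force: 0.0
```

Request:
apply_moves(
  deltas=[
    [0,0,0,0,-1],
    [0,0,0,0,-1],
    [0,0,0,0,-1],
    [0,0,0,0,-1],
    [0,0,0,0,-1],
  ],
  grip_force=45,
)

```text
time_s: 7.55
ee_pos: [468.5, -91.1, 9.8]
ee_rot: [180.0, 0.1, 173.4]
force: [-0.2, 4.2, 6.3]
gripper_width: 19.6
gripper_force: 45.0
```

Request:
apply_moves(
  deltas=[
    [0,0,-0.02,0,-1],
    [0,0,-0.055,0,-1],
    [0,0,-0.09,0,-1],
    [0,0,-0.125,0,-1],
    [0,0,-0.133,0,-1],
  ],
)

```text
time_s: 8.05
ee_pos: [469.8, -92.2, 145.1]
ee_rot: [-179.9, 0.4, 173.4]
force: [1.4, -0.4, -2.9]
gripper_width: 19.5
gripper_force: 45.0
```

Run:
```python
from plan import *
plan([(643.2,109,140,177.1,-1,3)])
```

```text
[[-0.0213, 0.0314, 0.0007, -0.009, -1], [-0.0426, 0.0628, 0.0015, -0.018, -1], [-0.064, 0.0941, 0.0022, -0.027, -1], [-0.0853, 0.1255, 0.0029, -0.037, -1], [-0.1066, 0.1569, 0.0037, -0.046, -1]]
[[-0.0227, 0.0304, 0.0007, -0.009, -1], [-0.0455, 0.0607, 0.0015, -0.018, -1], [-0.0455, 0.0607, 0.0015, -0.018, -1], [-0.0455, 0.0607, 0.0015, -0.018, -1], [-0.0455, 0.0607, 0.0015, -0.018, -1]]
t 8.1 at [469.8 -92.2 145.1] [-179.9    0.4  173.4] q6 -96 w 19.5
```

Request:
apply_moves(
  deltas=[
    [-0.021,0.031,0,-0.01,-1],
    [-0.043,0.063,0,-0.02,-1],
    [-0.064,0.094,0,-0.03,-1],
    [-0.085,0.125,0,-0.04,-1],
    [-0.107,0.157,0.003,-0.046,-1],
  ],
)

```text
time_s: 8.55
ee_pos: [592.1, 53.1, 137.1]
ee_rot: [-179.9, -0.1, 176.1]
force: [0.7, 0.1, -2.6]
gripper_width: 19.8
gripper_force: 45.0
```

Request:
apply_moves(
  deltas=[
    [-0.022,0.03,0,-0.01,-1],
    [-0.045,0.061,0,-0.018,-1],
    [-0.045,0.061,0,-0.018,-1],
    [-0.045,0.061,0,-0.018,-1],
    [-0.045,0.061,0,-0.018,-1],
  ],
)

```text
time_s: 9.05
ee_pos: [639.8, 109.2, 137.3]
ee_rot: [-179.9, -0.2, 177.1]
force: [0.9, -0.7, -2.2]
gripper_width: 19.6
gripper_force: 45.0
```

Run:
```python
from plan import *
st=env.state();P=pose("wrist",st); f=cams.grab_frame("wrist"); cv2.imwrite("pics/w3.png",f)
plan([(643.2,109,95,177.1,-1,1),(643.2,109,84.5,177.1,-1,2,6)])
```

```text
[[-0.0016, 0.0001, 0.0214, -0.0, -1], [-0.0032, 0.0001, 0.0429, -0.001, -1], [-0.0032, 0.0001, 0.0429, -0.001, -1], [-0.0032, 0.0001, 0.0481, -0.001, -1], [-0.0032, 0.0001, 0.0534, -0.001, -1]]
[[0.0, 0.0, 0.0, -0.0, -1], [0.0, 0.0, 0.0, -0.0, -1]]
t 9.1 at [640.  109.  137.9] [-1.80e+02 -1.00e-01  1.77e+02] q6 -78 w 19.7
```

View pics/w3.png

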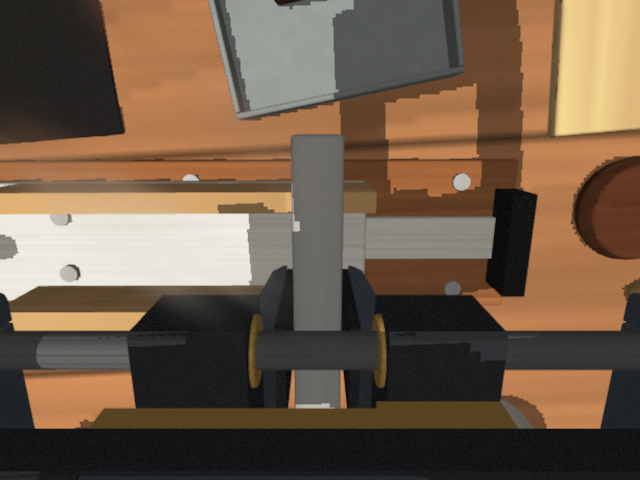

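The bar is held square over the left part of the bearers, whose near end is at px (376,195). Lowering it.

Request:
apply_moves(
  deltas=[
    [-0.003,0,0.02,0,-1],
    [-0.003,0,0.038,0,-1],
    [-0.003,0,0.044,0,-1],
    [-0.003,0,0.049,0,-1],
    [-0.003,0,0.053,0,-1],
  ],
)

```text
time_s: 9.6
ee_pos: [644.4, 109.6, 86.4]
ee_rot: [180.0, 0.1, 177.1]
force: [0.2, -0.3, -3.1]
gripper_width: 19.6
gripper_force: 45.0
```

Request:
apply_moves(
  deltas=[
    [0,0,0,0,-1],
    [0,0,0.001,0,-1],
    [0,0,0.001,0,-0.1],
    [0,0,0.001,0,-0.1],
    [0,0,0.001,0,-0.1],
  ],
)

```text
time_s: 10.1
ee_pos: [644.7, 110.0, 85.8]
ee_rot: [180.0, 0.1, 177.1]
force: [0.1, -0.3, -0.4]
gripper_width: 39.6
gripper_force: 0.0
```

Request:
apply_moves(
  deltas=[
    [0,0,0,0,-0.1],
    [0,0,-0.02,0,-0.1],
    [0,0,-0.06,0,0],
    [0,0,-0.06,0,0],
    [0,0,-0.06,0,0],
  ],
)

```text
time_s: 10.6
ee_pos: [644.8, 110.0, 146.3]
ee_rot: [180.0, 0.2, 177.1]
force: [-0.7, 0.3, -0.7]
gripper_width: 45.2
gripper_force: 0.0
```

Run:
```python
from plan import *
f=cams.grab_frame("top"); cv2.imwrite("pics/top2.png",f)
plan([(462.4,-157.4,110,6.1,0,3)],45)
```

```text
[[0.021, -0.0345, 0.0044, -0.02, 0], [0.0419, -0.069, 0.0087, -0.039, 0], [0.0629, -0.1036, 0.0131, -0.059, 0], [0.0839, -0.1381, 0.0174, -0.079, 0], [0.1049, -0.1726, 0.0218, -0.098, 0]]
[[0.0243, -0.0323, 0.0044, -0.02, 0], [0.0485, -0.0646, 0.0087, -0.039, 0], [0.0728, -0.0969, 0.0131, -0.059, 0], [0.0728, -0.0969, 0.0131, -0.059, 0], [0.0728, -0.0969, 0.0131, -0.059, 0]]
[[0.0, 0.0, 0.0, -0.0, 0]]
t 10.7 at [644.  109.9 144.9] [180.   -0.  177.1] q6 -78 w 45.6
```

Request:
apply_moves(
  deltas=[
    [0.021,-0.035,0.004,-0.02,0],
    [0.042,-0.069,0.009,-0.04,0],
    [0.063,-0.104,0.013,-0.06,0],
    [0.084,-0.138,0.017,-0.08,0],
    [0.105,-0.173,0.022,-0.098,0],
  ],
)

```text
time_s: 11.15
ee_pos: [528.6, -58.5, 121.5]
ee_rot: [180.0, -0.1, -177.2]
force: [0.3, -0.9, 0.1]
gripper_width: 45.4
gripper_force: 0.0
```

Request:
apply_moves(
  deltas=[
    [0.024,-0.032,0.004,-0.02,0],
    [0.049,-0.065,0.009,-0.04,0],
    [0.073,-0.097,0.013,-0.059,0],
    [0.073,-0.097,0.013,-0.059,0],
    [0.073,-0.097,0.013,-0.059,0],
  ],
)

```text
time_s: 11.65
ee_pos: [461.4, -158.1, 109.1]
ee_rot: [179.9, -0.1, -174.0]
force: [-0.6, 0.8, 1.0]
gripper_width: 45.8
gripper_force: 0.0
```

Request:
apply_moves(
  deltas=[
    [0,0,0,0,0],
    [0,0,0,0,0],
  ],
)

```text
time_s: 11.85
ee_pos: [462.9, -157.0, 109.7]
ee_rot: [180.0, 0.0, -173.8]
force: [-0.1, 0.7, 0.3]
gripper_width: 45.8
gripper_force: 0.0
```

Run:
```python
from plan import *
st=env.state(); P=pose("wrist",st); w=cams.grab_frame("wrist")
hsv=cv2.cvtColor(w,cv2.COLOR_BGR2HSV)
m=((hsv[...,1]<40)&(hsv[...,2]>150)).astype(np.uint8)*255
print("mat",rect(P,m,23))
f=cv2.imread("pics/top2.png");P=pose("top")
hsv=cv2.cvtColor(f,cv2.COLOR_BGR2HSV)
m=((hsv[...,1]<40)&(hsv[...,2]>150)).astype(np.uint8)*255
m[:, :150]=0;m[:,460:]=0;m[:180]=0;m[250:]=0
print("car",rect(P,m,97))
cv2.imwrite("pics/crop2.png",cv2.resize(f[170:335,130:470],None,fx=2.35,fy=2.35,interpolation=cv2.INTER_CUBIC))
plan([(462.4,-157.4,9,6.1,0,3)],45)
```

```text
mat [(578.6, -179.0, -83.9, 11.4, 9.0), (518.0, 46.9, -83.9, 38.9, 16.9), (559.1, -335.9, 6.1, 16.9, 16.3), (456.1, 48.8, 8.2, 81.6, 9.3), (451.5, 29.1, 8.2, 96.7, 1.2), (458.3, -239.9, 1.0, 90.7, 20.9), (455.8, -158.1, 6.0, 128.1, 19.9), (471.8, -322.9, 6.0, 131.6, 26.8)]
car [(628.8, 172.3, 86.8, 76.9, 19.0), (621.6, -54.6, 88.9, 277.0, 77.6)]
[[0.0002, -0.0001, 0.0336, 0.0, 0], [0.0003, -0.0002, 0.0672, 0.001, 0], [0.0005, -0.0004, 0.1008, 0.001, 0], [0.0005, -0.0004, 0.1008, 0.001, 0], [0.0005, -0.0004, 0.1008, 0.001, 0]]
[[0.0, 0.0, 0.0, -0.0, 0]]
t 11.9 at [ 462.9 -157.   109.8] [ 180.     0.  -173.8] q6 -116 w 45.8
```

View pics/crop2.png

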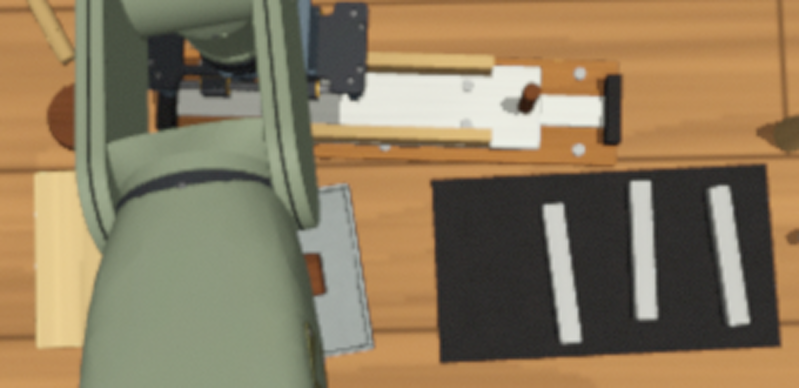

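The top view shows the car unmoved (post at crop (532,90)) and the block in the tray. Grasping bar 2.

Request:
apply_moves(
  deltas=[
    [0,0,0.034,0,0],
    [0,0,0.067,0,0],
    [0,0,0.09,0,0],
    [0,0,0.096,0,0],
    [0,0,0.101,0,0],
  ],
)

```text
time_s: 12.4
ee_pos: [462.8, -157.4, 8.7]
ee_rot: [180.0, -0.0, -173.9]
force: [0.2, -0.1, 0.3]
gripper_width: 45.7
gripper_force: 0.0
```

Request:
apply_moves(
  deltas=[
    [0,0,0,0,-1],
    [0,0,0,0,-1],
    [0,0,0,0,-1],
    [0,0,0,0,-1],
    [0,0,0,0,-1],
  ],
)

```text
time_s: 12.9
ee_pos: [462.7, -157.5, 9.9]
ee_rot: [180.0, 0.1, -174.0]
force: [-0.9, 4.2, 6.8]
gripper_width: 19.6
gripper_force: 45.0
```

Request:
apply_moves(
  deltas=[
    [0,0,-0.02,0,-1],
    [0,0,-0.055,0,-1],
    [0,0,-0.09,0,-1],
    [0,0,-0.125,0,-1],
    [0,0,-0.133,0,-1],
  ],
)

```text
time_s: 13.4
ee_pos: [464.2, -158.9, 145.3]
ee_rot: [-179.8, 0.4, -173.9]
force: [0.5, 0.7, -4.1]
gripper_width: 20.1
gripper_force: 5.1
```

Request:
apply_moves(
  deltas=[
    [0,0,0,0,-1],
    [0,0,0,0,-1],
  ],
)

```text
time_s: 13.6
ee_pos: [460.9, -157.5, 140.2]
ee_rot: [179.9, -0.2, -173.9]
force: [-0.7, 0.2, -2.6]
gripper_width: 19.9
gripper_force: 4.5
```

Run:
```python
from plan import *
plan([(640.4,53,142,177.1,-1,3),(640.4,53,92,177.1,-1,1),(640.4,53,85,177.1,-1,2,4)])
```

```text
[[-0.0287, 0.0272, -0.0003, 0.022, -1], [-0.0574, 0.0544, -0.0005, 0.045, -1], [-0.0861, 0.0816, -0.0008, 0.067, -1], [-0.1148, 0.1087, -0.001, 0.09, -1], [-0.1434, 0.1359, -0.0013, 0.112, -1]]
[[-0.0255, 0.0302, -0.0003, 0.022, -1], [-0.0509, 0.0604, -0.0005, 0.045, -1], [-0.0509, 0.0604, -0.0005, 0.045, -1], [-0.0509, 0.0604, -0.0005, 0.045, -1], [-0.0509, 0.0604, -0.0005, 0.045, -1]]
[[0.0, 0.0, 0.025, -0.0, -1], [0.0, 0.0, 0.05, -0.0, -1], [0.0, 0.0, 0.05, -0.0, -1], [0.0, 0.0, 0.0535, -0.0, -1], [0.0, 0.0, 0.057, -0.0, -1]]
[[0.0, 0.0, 0.0, -0.0, -1], [0.0, 0.0, 0.0, -0.0, -1]]
t 13.6 at [ 460.9 -157.5  140.2] [ 179.9   -0.2 -173.9] q6 -116 w 19.9
```

The grip has slackened to about 4.5 N. I wait for it to come back, then check the hold.

Request:
apply_moves(
  deltas=[
    [0,0,0,0,-1],
    [0,0,0,0,-1],
    [0,0,0,0,-1],
    [0,0,0,0,-1],
    [0,0,0,0,-1],
  ],
  grip_force=45,
)

```text
time_s: 14.1
ee_pos: [462.2, -157.8, 141.7]
ee_rot: [180.0, -0.0, -173.9]
force: [-0.1, 0.3, -3.8]
gripper_width: 19.8
gripper_force: 45.0
```

Run:
```python
from plan import *
w=cams.grab_frame("wrist"); cv2.imwrite("pics/w4.png",w); plan([])
```

```text
t 14.2 at [ 462.2 -157.9  141.8] [ 180.    -0.  -173.9] q6 -116 w 19.8
```

View pics/w4.png

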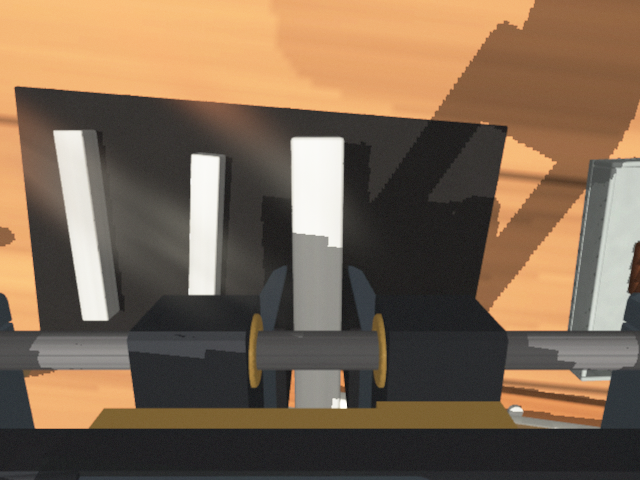

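The bar sits as in the earlier hold, its far end at v≈137 and u 292–343, so it didn't slip. Carrying on.

Request:
apply_moves(
  deltas=[
    [-0.029,0.027,0,0.02,-1],
    [-0.057,0.054,0,0.045,-1],
    [-0.086,0.081,0,0.067,-1],
    [-0.115,0.109,0,0.09,-1],
    [-0.143,0.136,0,0.112,-1],
  ],
)

```text
time_s: 14.65
ee_pos: [591.0, -6.1, 141.9]
ee_rot: [-180.0, 0.0, 179.6]
force: [0.3, -1.3, -2.1]
gripper_width: 19.6
gripper_force: 45.0
```

Request:
apply_moves(
  deltas=[
    [-0.025,0.03,0,0.022,-1],
    [-0.05,0.06,0,0.045,-1],
    [-0.05,0.06,0,0.045,-1],
    [-0.05,0.06,0,0.045,-1],
    [-0.05,0.06,0,0.045,-1],
  ],
)

```text
time_s: 15.15
ee_pos: [639.6, 51.6, 141.6]
ee_rot: [-180.0, -0.1, 177.1]
force: [0.1, -0.8, -2.6]
gripper_width: 19.5
gripper_force: 45.0
```

Run:
```python
from plan import *
plan([(640.4,53,92,177.1,-1,1),(640.4,53,85,177.1,-1,2,4)])
```

```text
[[-0.0004, 0.0007, 0.0248, -0.0, -1], [-0.0008, 0.0014, 0.0496, -0.0, -1], [-0.0008, 0.0014, 0.0496, -0.0, -1], [-0.0008, 0.0014, 0.0531, -0.0, -1], [-0.0008, 0.0014, 0.0566, -0.0, -1]]
[[0.0, 0.0, 0.0, -0.0, -1], [0.0, 0.0, 0.0, -0.0, -1]]
t 15.2 at [639.6  51.6 141.6] [-1.800e+02 -1.000e-01  1.771e+02] q6 -83 w 19.5
```

Request:
apply_moves(
  deltas=[
    [0,0.001,0.025,0,-1],
    [-0.001,0.001,0.045,0,-1],
    [-0.001,0.001,0.05,0,-1],
    [-0.001,0.001,0.054,0,-1],
    [-0.001,0.001,0.057,0,-1],
  ],
)

```text
time_s: 15.65
ee_pos: [641.8, 52.7, 85.8]
ee_rot: [180.0, 0.1, 177.1]
force: [-0.3, -0.0, -2.9]
gripper_width: 20.0
gripper_force: 45.0
```

Request:
apply_moves(
  deltas=[
    [0,0,0,0,-1],
    [0,0,0,0,-1],
    [0,0,0,0,-0.1],
    [0,0,0,0,-0.1],
    [0,0,0,0,-0.1],
  ],
)

```text
time_s: 16.15
ee_pos: [641.9, 53.3, 85.7]
ee_rot: [180.0, 0.1, 177.1]
force: [0.1, 0.5, 0.8]
gripper_width: 39.9
gripper_force: 0.0
```

Request:
apply_moves(
  deltas=[
    [0,0,0,0,-0.1],
    [0,0,-0.02,0,-0.1],
    [0,0,-0.06,0,0],
    [0,0,-0.06,0,0],
    [0,0,-0.06,0,0],
  ],
)

```text
time_s: 16.65
ee_pos: [642.0, 53.3, 146.2]
ee_rot: [180.0, 0.2, 177.1]
force: [0.6, -0.6, -0.7]
gripper_width: 45.8
gripper_force: 0.0
```

Run:
```python
from plan import *
plan([(484.5,-240.8,110,0.4,0,3)],45)
```

```text
[[0.0178, -0.0377, 0.0045, -0.007, 0], [0.0356, -0.0754, 0.0091, -0.014, 0], [0.0534, -0.1131, 0.0136, -0.022, 0], [0.0712, -0.1508, 0.0181, -0.029, 0], [0.089, -0.1885, 0.0227, -0.036, 0]]
[[0.0192, -0.037, 0.0045, -0.007, 0], [0.0383, -0.0741, 0.0091, -0.014, 0], [0.0575, -0.1111, 0.0136, -0.022, 0], [0.0575, -0.1111, 0.0136, -0.022, 0], [0.0575, -0.1111, 0.0136, -0.022, 0]]
[[0.0, 0.0, 0.0, -0.0, 0]]
t 16.6 at [642.   53.3 146.2] [180.    0.2 177.1] q6 -83 w 45.8
```

Request:
apply_moves(
  deltas=[
    [0.018,-0.038,0.004,-0.007,0],
    [0.036,-0.075,0.009,-0.014,0],
    [0.053,-0.113,0.014,-0.022,0],
    [0.071,-0.151,0.018,-0.03,0],
    [0.089,-0.188,0.023,-0.036,0],
  ],
)

```text
time_s: 17.15
ee_pos: [541.2, -131.1, 120.5]
ee_rot: [180.0, -0.1, 179.2]
force: [0.3, -0.7, 0.1]
gripper_width: 45.7
gripper_force: 0.0
```

Request:
apply_moves(
  deltas=[
    [0.019,-0.037,0.004,-0.007,0],
    [0.038,-0.074,0.009,-0.014,0],
    [0.057,-0.111,0.014,-0.022,0],
    [0.057,-0.111,0.014,-0.022,0],
    [0.057,-0.111,0.014,-0.022,0],
  ],
)

```text
time_s: 17.65
ee_pos: [483.3, -240.3, 106.9]
ee_rot: [179.9, -0.1, -179.7]
force: [-0.8, 0.2, -0.4]
gripper_width: 45.6
gripper_force: 0.0
```

Request:
apply_moves(
  deltas=[
    [0,0,0,0,0],
    [0,0,0,0,0],
  ],
)

```text
time_s: 17.85
ee_pos: [484.9, -239.1, 107.8]
ee_rot: [180.0, -0.0, -179.5]
force: [-0.5, 0.0, 0.2]
gripper_width: 45.3
gripper_force: 0.0
```

Run:
```python
from plan import *
st=env.state(); P=pose("wrist",st); w=cams.grab_frame("wrist")
hsv=cv2.cvtColor(w,cv2.COLOR_BGR2HSV)
m=((hsv[...,1]<40)&(hsv[...,2]>150)).astype(np.uint8)*255
print("mat",[r for r in rect(P,m,23) if r[3]>60])
plan([(484.5,-240.8,9,0.4,0,1)],45)
```

```text
mat [(477.3, -240.8, 0.5, 127.1, 19.9), (469.6, -326.2, 7.1, 126.8, 24.2)]
[[0.0001, -0.0006, 0.033, 0.001, 0], [0.0003, -0.0011, 0.0659, 0.001, 0], [0.0004, -0.0017, 0.0989, 0.002, 0], [0.0004, -0.0017, 0.0989, 0.002, 0]]
t 17.9 at [ 484.9 -239.1  107.9] [ 180.     0.  -179.5] q6 -118 w 45.5
```

Request:
apply_moves(
  deltas=[
    [0,-0.001,0.033,0,0],
    [0,-0.002,0.066,0,0],
    [0,-0.002,0.088,0,0],
    [0,-0.002,0.094,0,0],
    [0,-0.002,0.099,0,0],
  ],
)

```text
time_s: 18.4
ee_pos: [484.9, -241.7, 8.8]
ee_rot: [180.0, 0.0, -179.5]
force: [0.4, -0.1, 0.3]
gripper_width: 45.5
gripper_force: 0.0
```

Request:
apply_moves(
  deltas=[
    [0,0,0,0,-1],
    [0,0,0,0,-1],
    [0,0,0,0,-1],
    [0,0,0,0,-1],
    [0,0,0,0,-1],
  ],
)

```text
time_s: 18.9
ee_pos: [484.9, -241.5, 10.0]
ee_rot: [179.9, 0.1, -179.6]
force: [1.4, 5.8, 6.4]
gripper_width: 19.6
gripper_force: 45.0
```

Request:
apply_moves(
  deltas=[
    [0,0,-0.02,0,-1],
    [0,0,-0.055,0,-1],
    [0,0,-0.09,0,-1],
    [0,0,-0.125,0,-1],
    [0,0,-0.138,0,-1],
  ],
)

```text
time_s: 19.4
ee_pos: [485.5, -243.4, 150.2]
ee_rot: [-179.8, 0.3, -179.6]
force: [1.2, -0.6, -5.1]
gripper_width: 19.8
gripper_force: 45.0
```

Request:
apply_moves(
  deltas=[
    [0,0,0,0,-1],
    [0,0,0,0,-1],
  ],
)

```text
time_s: 19.6
ee_pos: [483.4, -242.0, 145.9]
ee_rot: [180.0, -0.1, -179.6]
force: [-0.4, -0.0, -5.1]
gripper_width: 19.6
gripper_force: 45.0
```

Run:
```python
from plan import *
plan([(637.1,-3,144,177.1,-1,3)])
```

```text
[[-0.0222, 0.034, 0.0003, 0.008, -1], [-0.0444, 0.068, 0.0005, 0.017, -1], [-0.0666, 0.1019, 0.0008, 0.025, -1], [-0.0888, 0.1359, 0.0011, 0.033, -1], [-0.111, 0.1699, 0.0014, 0.041, -1]]
[[-0.0208, 0.0349, 0.0003, 0.008, -1], [-0.0416, 0.0697, 0.0005, 0.017, -1], [-0.0416, 0.0697, 0.0005, 0.017, -1], [-0.0416, 0.0697, 0.0005, 0.017, -1], [-0.0416, 0.0697, 0.0005, 0.017, -1]]
t 19.6 at [ 483.4 -242.   145.9] [ 1.800e+02 -1.000e-01 -1.796e+02] q6 -118 w 19.6
```

Request:
apply_moves(
  deltas=[
    [-0.022,0.034,0,0.008,-1],
    [-0.044,0.068,0,0.017,-1],
    [-0.067,0.102,0,0.025,-1],
    [-0.089,0.136,0,0.033,-1],
    [-0.111,0.17,0,0.041,-1],
  ],
)

```text
time_s: 20.1
ee_pos: [593.5, -70.0, 144.4]
ee_rot: [180.0, -0.3, 178.0]
force: [0.3, -1.2, -4.4]
gripper_width: 19.9
gripper_force: 45.0
```

Request:
apply_moves(
  deltas=[
    [-0.021,0.035,0,0.008,-1],
    [-0.042,0.07,0,0.017,-1],
    [-0.042,0.07,0,0.017,-1],
    [-0.042,0.07,0,0.017,-1],
    [-0.042,0.07,0,0.017,-1],
  ],
)

```text
time_s: 20.6
ee_pos: [637.1, -3.6, 145.2]
ee_rot: [-180.0, -0.2, 177.1]
force: [-0.4, -0.1, -3.9]
gripper_width: 20.2
gripper_force: 45.0
```

Run:
```python
from plan import *
plan([(637.1,-3,92,177.1,-1,1),(637.1,-3,84.5,177.1,-1,2,4)])
```

```text
[[0.0, 0.0003, 0.0266, -0.0, -1], [0.0, 0.0006, 0.0532, -0.0, -1], [0.0, 0.0006, 0.0532, -0.0, -1], [0.0, 0.0006, 0.057, -0.0, -1], [0.0, 0.0006, 0.0607, -0.0, -1]]
[[0.0, 0.0, 0.0, -0.0, -1], [0.0, 0.0, 0.0, -0.0, -1]]
t 20.6 at [637.1  -3.6 145.2] [-180.    -0.2  177.1] q6 -88 w 20.2
```

Request:
apply_moves(
  deltas=[
    [0,0,0.027,0,-1],
    [0,0.001,0.048,0,-1],
    [0,0.001,0.053,0,-1],
    [0,0.001,0.057,0,-1],
    [0,0.001,0.06,0,-1],
  ],
)

```text
time_s: 21.1
ee_pos: [639.0, -2.5, 87.6]
ee_rot: [180.0, 0.1, 177.0]
force: [0.3, -0.3, -4.2]
gripper_width: 19.8
gripper_force: 45.0
```

Request:
apply_moves(
  deltas=[
    [0,0,0,0,-1],
    [0,0,0,0,-1],
    [0,0,0,0,-0.1],
    [0,0,0,0,-0.1],
    [0,0,0,0,-0.1],
  ],
)

```text
time_s: 21.6
ee_pos: [639.2, -1.8, 87.9]
ee_rot: [180.0, 0.1, 177.1]
force: [0.0, 0.5, 0.7]
gripper_width: 39.9
gripper_force: 0.0
```

Request:
apply_moves(
  deltas=[
    [0,0,0,0,-0.1],
    [0,0,-0.02,0,-0.1],
    [0,0,-0.06,0,0],
    [0,0,-0.06,0,0],
    [0,0,-0.06,0,0],
  ],
)

```text
time_s: 22.1
ee_pos: [639.2, -1.8, 148.2]
ee_rot: [180.0, 0.2, 177.1]
force: [-0.6, 0.0, -0.5]
gripper_width: 45.8
gripper_force: 0.0
```

Run:
```python
from plan import *
plan([(477.8,-326.8,110,5.8,0,3)],45)
```

```text
[[0.0161, -0.037, 0.0042, -0.017, 0], [0.0321, -0.0739, 0.0085, -0.034, 0], [0.0482, -0.1109, 0.0127, -0.051, 0], [0.0643, -0.1479, 0.017, -0.068, 0], [0.0804, -0.1849, 0.0212, -0.084, 0]]
[[0.0191, -0.0355, 0.0042, -0.017, 0], [0.0383, -0.071, 0.0085, -0.034, 0], [0.0574, -0.1064, 0.0127, -0.051, 0], [0.0765, -0.1419, 0.017, -0.068, 0], [0.0765, -0.1419, 0.017, -0.068, 0]]
[[0.0, 0.0, 0.0, -0.0, 0], [0.0, 0.0, 0.0, -0.0, 0]]
t 22.1 at [639.2  -1.8 148.2] [180.    0.2 177.1] q6 -88 w 45.8
```

Request:
apply_moves(
  deltas=[
    [0.016,-0.037,0.004,-0.017,0],
    [0.032,-0.074,0.008,-0.034,0],
    [0.048,-0.111,0.013,-0.05,0],
    [0.064,-0.148,0.017,-0.068,0],
    [0.08,-0.185,0.021,-0.084,0],
  ],
)

```text
time_s: 22.6
ee_pos: [547.5, -183.5, 124.4]
ee_rot: [179.9, -0.1, -178.0]
force: [1.1, -1.4, -0.4]
gripper_width: 46.0
gripper_force: 0.0
```

Request:
apply_moves(
  deltas=[
    [0.019,-0.035,0.004,-0.017,0],
    [0.038,-0.071,0.008,-0.034,0],
    [0.057,-0.106,0.013,-0.05,0],
    [0.076,-0.142,0.017,-0.068,0],
    [0.076,-0.142,0.017,-0.068,0],
  ],
)

```text
time_s: 23.1
ee_pos: [474.9, -330.1, 107.0]
ee_rot: [179.9, -0.2, -174.5]
force: [0.5, 1.4, 0.4]
gripper_width: 45.9
gripper_force: 0.0
```

Request:
apply_moves(
  deltas=[
    [0,0,0,0,0],
    [0,0,0,0,0],
    [0,0,0,0,0],
  ],
)

```text
time_s: 23.4
ee_pos: [478.5, -325.8, 108.7]
ee_rot: [180.0, -0.0, -174.1]
force: [-0.8, -0.0, 0.3]
gripper_width: 45.6
gripper_force: 0.0
```

Run:
```python
from plan import *
st=env.state(); P=pose("wrist",st); w=cams.grab_frame("wrist")
hsv=cv2.cvtColor(w,cv2.COLOR_BGR2HSV)
m=((hsv[...,1]<40)&(hsv[...,2]>150)).astype(np.uint8)*255
print("mat",[r for r in rect(P,m,23) if r[3]>60])
plan([(477.8,-327,9,5.8,0,1)],45)
f=cams.grab_frame("top"); cv2.imwrite("pics/crop3.png",cv2.resize(f[170:335,130:510],None,fx=2.1,fy=2.1,interpolation=cv2.INTER_CUBIC))
```

```text
mat [(508.6, -465.5, -73.1, 132.9, 29.6), (470.9, -327.6, 5.6, 128.3, 19.7)]
[[0.0003, -0.0003, 0.0333, 0.001, 0], [0.0006, -0.0007, 0.0666, 0.001, 0], [0.0008, -0.001, 0.0999, 0.002, 0], [0.0008, -0.001, 0.0999, 0.002, 0]]
t 23.4 at [ 478.5 -325.9  108.9] [ 180.     0.  -174.1] q6 -131 w 45.1
```

View pics/crop3.png

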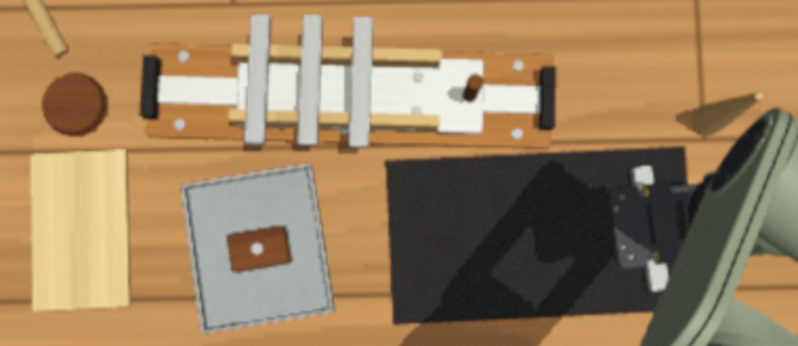

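Three bars lie neatly across both bearers at crop x≈258, 310 and 361. The block is in the middle of the tray and the car hasn't moved. Now bar 4.

Request:
apply_moves(
  deltas=[
    [0,-0.001,0.033,0,0],
    [0,-0.001,0.067,0,0],
    [0.001,-0.001,0.089,0,0],
    [0.001,-0.001,0.095,0,0],
    [0.001,-0.001,0.1,0,0],
  ],
)

```text
time_s: 24.0
ee_pos: [477.6, -327.8, 8.8]
ee_rot: [180.0, 0.0, -174.2]
force: [-0.8, 0.8, -0.1]
gripper_width: 45.3
gripper_force: 0.0
```

Request:
apply_moves(
  deltas=[
    [0,0,0,0,-1],
    [0,0,0,0,-1],
    [0,0,0,0,-1],
    [0,0,0,0,-1],
    [0,0,0,0,-1],
  ],
)

```text
time_s: 24.5
ee_pos: [477.4, -327.4, 10.0]
ee_rot: [179.9, 0.1, -174.2]
force: [0.7, 4.7, 6.3]
gripper_width: 19.8
gripper_force: 45.0
```

Request:
apply_moves(
  deltas=[
    [0,0,-0.02,0,-1],
    [0,0,-0.055,0,-1],
    [0,0,-0.09,0,-1],
    [0,0,-0.125,0,-1],
    [0,0,-0.143,0,-1],
  ],
)

```text
time_s: 25.0
ee_pos: [477.9, -329.2, 154.8]
ee_rot: [-179.8, 0.2, -174.2]
force: [1.2, 0.0, -4.5]
gripper_width: 19.5
gripper_force: 45.0
```

Request:
apply_moves(
  deltas=[
    [0,0,0,0,-1],
    [0,0,0,0,-1],
  ],
)

```text
time_s: 25.2
ee_pos: [476.4, -327.9, 151.0]
ee_rot: [180.0, -0.1, -174.2]
force: [-0.5, 0.5, -4.0]
gripper_width: 19.5
gripper_force: 45.0
```

Run:
```python
from plan import *
plan([(540,-170,152,178,-1,0),(634,-59,152,177.1,-1,3)])
```

```text
[[-0.0159, 0.0301, -0.0002, 0.027, -1], [-0.0317, 0.0603, -0.0004, 0.054, -1], [-0.0476, 0.0904, -0.0006, 0.082, -1], [-0.0634, 0.1205, -0.0008, 0.109, -1], [-0.0793, 0.1507, -0.001, 0.136, -1]]
[[-0.0225, 0.0286, 0.0, 0.004, -1], [-0.045, 0.0571, 0.0, 0.008, -1], [-0.0676, 0.0857, 0.0, 0.012, -1], [-0.0901, 0.1142, 0.0, 0.016, -1], [-0.0901, 0.1142, 0.0, 0.016, -1]]
[[0.0, 0.0, 0.0, -0.0, -1], [0.0, 0.0, 0.0, -0.0, -1]]
t 25.2 at [ 476.4 -327.9  151. ] [ 1.800e+02 -1.000e-01 -1.742e+02] q6 -131 w 19.5
```

Request:
apply_moves(
  deltas=[
    [-0.016,0.03,0,0.027,-1],
    [-0.032,0.06,0,0.054,-1],
    [-0.048,0.09,0,0.08,-1],
    [-0.063,0.12,0,0.11,-1],
    [-0.079,0.151,0,0.136,-1],
  ],
)

```text
time_s: 25.7
ee_pos: [539.3, -168.4, 149.3]
ee_rot: [179.9, -0.3, 177.9]
force: [0.4, 0.5, -3.5]
gripper_width: 19.4
gripper_force: 45.0
```

Request:
apply_moves(
  deltas=[
    [-0.022,0.029,0,0.004,-1],
    [-0.045,0.057,0,0.008,-1],
    [-0.068,0.086,0,0.012,-1],
    [-0.09,0.114,0,0.016,-1],
    [-0.09,0.114,0,0.016,-1],
  ],
)

```text
time_s: 26.2
ee_pos: [635.9, -55.4, 148.8]
ee_rot: [179.9, -0.1, 177.3]
force: [-0.8, -0.4, -3.9]
gripper_width: 19.3
gripper_force: 45.0
```

Request:
apply_moves(
  deltas=[
    [0,0,0,0,-1],
    [0,0,0,0,-1],
    [0,0,0,0,-1],
  ],
)

```text
time_s: 26.5
ee_pos: [633.3, -60.1, 151.2]
ee_rot: [-180.0, -0.1, 177.0]
force: [-0.3, -0.3, -3.0]
gripper_width: 19.8
gripper_force: 45.0
```

Run:
```python
from plan import *
plan([(634,-59,84,177.1,-1,0)])
```

```text
[[-0.0003, 0.0006, 0.0336, -0.001, -1], [-0.0006, 0.0011, 0.0672, -0.001, -1]]
t 26.5 at [633.3 -60.1 151.2] [-1.80e+02 -1.00e-01  1.77e+02] q6 -93 w 19.8
```

Request:
apply_moves(
  deltas=[
    [0,0.001,0.034,0,-1],
    [0,0.001,0.056,0,-1],
    [0,0.001,0.062,0,-1],
    [0,0.001,0.066,0,-1],
    [0,0.001,0.068,0,-1],
  ],
)

```text
time_s: 27.0
ee_pos: [635.0, -58.6, 84.8]
ee_rot: [-180.0, 0.1, 177.1]
force: [0.7, 0.3, -2.8]
gripper_width: 20.1
gripper_force: 45.0
```

Request:
apply_moves(
  deltas=[
    [0,0,0,0,-1],
    [0,0,0,0,-1],
    [0,0,0,0,-0.1],
    [0,0,0,0,-0.1],
    [0,0,0,0,-0.1],
  ],
)

```text
time_s: 27.5
ee_pos: [634.9, -58.1, 84.8]
ee_rot: [-180.0, 0.1, 177.1]
force: [-0.3, 0.1, 0.4]
gripper_width: 39.7
gripper_force: 0.0
```

Request:
apply_moves(
  deltas=[
    [0,0,0,0,-0.1],
    [0,0,-0.02,0,-0.1],
    [0,0,-0.06,0,0],
    [0,0,-0.08,0,0],
    [0,0,-0.08,0,0],
  ],
)

```text
time_s: 28.0
ee_pos: [636.6, -58.3, 167.9]
ee_rot: [-180.0, 0.5, 177.1]
force: [0.2, -0.8, -0.2]
gripper_width: 45.6
gripper_force: 0.0
```

Request:
apply_moves(
  deltas=[
    [0,0,0,0,0],
    [0,0,0,0,0],
  ],
)

```text
time_s: 28.2
ee_pos: [633.4, -58.0, 162.3]
ee_rot: [180.0, -0.2, 177.1]
force: [-0.2, -0.3, -0.4]
gripper_width: 45.6
gripper_force: 0.0
```

Run:
```python
from plan import *
f=cams.grab_frame("top"); cv2.imwrite("pics/top4.png",f)
plan([(631.3,-125,160,177.1,0,2)])
```

```text
[[-0.0007, -0.0335, 0.0011, -0.0, 0], [-0.0013, -0.067, 0.0022, -0.0, 0], [-0.0013, -0.067, 0.0022, -0.0, 0], [-0.0013, -0.067, 0.0022, -0.0, 0]]
t 28.2 at [633.4 -58.  162.2] [180.   -0.2 177.1] q6 -93 w 45.5
```

Request:
apply_moves(
  deltas=[
    [-0.001,-0.033,0.001,0,0],
    [-0.001,-0.067,0.002,0,0],
    [-0.001,-0.067,0.002,0,0],
    [-0.001,-0.067,0.002,0,0],
    [-0.001,-0.067,0.002,0,0],
  ],
)

```text
time_s: 28.75
ee_pos: [631.7, -124.3, 161.2]
ee_rot: [180.0, -0.1, 177.1]
force: [0.0, -0.2, 0.2]
gripper_width: 45.1
gripper_force: 0.0
```

Run:
```python
from plan import *
f=cams.grab_frame("wrist"); cv2.imwrite("pics/w5.png",f)
plan([(631.3,-125,88,177.1,0,1)])
```

```text
[[0.0002, -0.0005, 0.0367, 0.0, 0], [0.0005, -0.0009, 0.0734, 0.001, 0], [0.0005, -0.0009, 0.0734, 0.001, 0]]
t 28.8 at [ 631.8 -124.1  161.4] [ 1.800e+02 -1.000e-01  1.771e+02] q6 -99 w 45.3
```

View pics/w5.png

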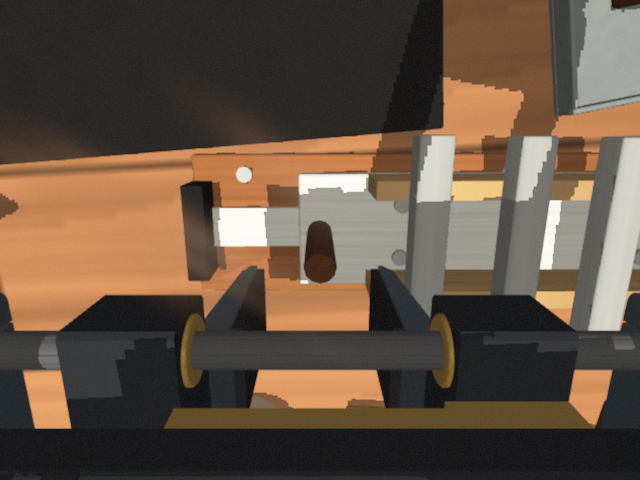

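The post top is at px (319,265), centred between the fingers, and the bars lie clear to the right. Gripping the post.

Request:
apply_moves(
  deltas=[
    [0,-0.001,0.03,0,0],
    [0,-0.001,0.06,0,0],
    [0,-0.001,0.073,0,0],
    [0,-0.001,0.073,0,-1],
    [0,-0.001,0.073,0,-1],
  ],
  grip_force=30,
)

```text
time_s: 29.3
ee_pos: [632.7, -125.7, 89.8]
ee_rot: [-180.0, 0.1, 177.1]
force: [0.3, 0.1, 1.5]
gripper_width: 32.8
gripper_force: 0.0
```

Request:
apply_moves(
  deltas=[
    [0,0,0,0,-1],
    [0,0,0,0,-1],
    [0,0,0,0,-1],
    [0,0,0,0,-1],
  ],
)

```text
time_s: 29.7
ee_pos: [633.1, -125.8, 90.6]
ee_rot: [180.0, 0.2, 177.1]
force: [1.2, 3.0, 6.3]
gripper_width: 17.2
gripper_force: 30.0
```

Request:
apply_moves(
  deltas=[
    [0,0.003,0,0,-1],
    [0,0.008,0,0,-1],
    [0,0.015,0,0,-1],
    [0,0.023,0,0,-1],
    [0,0.031,0,0,-1],
  ],
)

```text
time_s: 30.2
ee_pos: [634.5, -97.0, 90.6]
ee_rot: [-179.8, 0.2, 177.1]
force: [-0.5, -2.8, 6.2]
gripper_width: 17.6
gripper_force: 30.0
```

Request:
apply_moves(
  deltas=[
    [0,0.008,0,0,-1],
    [0,0.016,0,0,-1],
    [0,0.024,0,0,-1],
    [0,0.029,0,0,-1],
    [0,0.03,0,0,-1],
  ],
)

```text
time_s: 30.7
ee_pos: [636.0, -66.2, 90.6]
ee_rot: [-179.9, 0.2, 177.1]
force: [-0.2, -3.3, 6.1]
gripper_width: 17.5
gripper_force: 30.0
```

Request:
apply_moves(
  deltas=[
    [0,0.005,0,0,-1],
    [0,0.01,0,0,-1],
    [0,0.014,0,0,-1],
    [0,0.017,0,0,-1],
    [0,0.018,0,0,-1],
  ],
)

```text
time_s: 31.2
ee_pos: [636.8, -48.7, 90.6]
ee_rot: [-179.8, 0.2, 177.1]
force: [0.2, -3.5, 6.3]
gripper_width: 17.3
gripper_force: 30.0
```

Run:
```python
from plan import *
f=cams.grab_frame("top"); plan([])
cv2.imwrite("pics/crop5.png",cv2.resize(f[170:335,130:510],None,fx=2.1,fy=2.1,interpolation=cv2.INTER_CUBIC))
```

```text
t 31.2 at [636.8 -48.6  90.6] [-179.9    0.2  177.1] q6 -92 w 17.3
```

View pics/crop5.png

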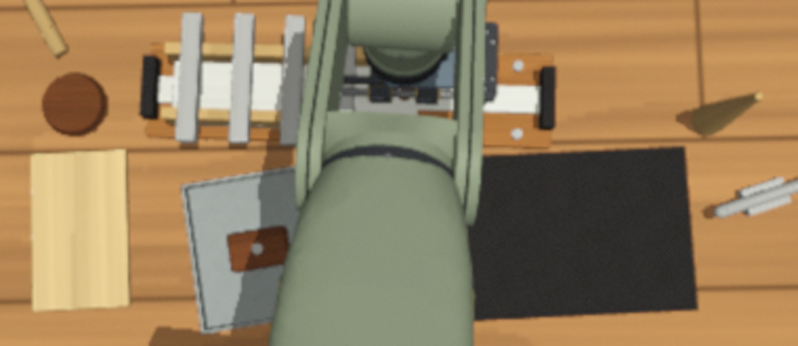

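The plate's left edge (crop x≈173) is about 15–18 mm short of the stop (x≈157). I go on gently.

Request:
apply_moves(
  deltas=[
    [0,0.003,0,0,-1],
    [0,0.006,0,0,-1],
    [0,0.009,0,0,-1],
    [0,0.011,0,0,-1],
    [0,0.011,0,0,-1],
  ],
)

```text
time_s: 31.75
ee_pos: [637.4, -37.5, 90.6]
ee_rot: [-179.9, 0.2, 177.1]
force: [-0.4, -1.2, 6.3]
gripper_width: 17.5
gripper_force: 30.0
```

Request:
apply_moves(
  deltas=[
    [0,0.001,0,0,-1],
    [0,0.002,0,0,-1],
    [0,0.003,0,0,-1],
    [0,0.004,0,0,-1],
    [0,0.005,0,0,-1],
  ],
)

```text
time_s: 32.25
ee_pos: [637.6, -33.1, 90.6]
ee_rot: [-179.8, 0.2, 177.1]
force: [-1.0, -2.7, 5.1]
gripper_width: 17.3
gripper_force: 30.0
```

Request:
apply_moves(
  deltas=[
    [0,0.001,0,0,-1],
    [0,0.002,0,0,-1],
    [0,0.003,0,0,-1],
    [0,0.003,0,0,-1],
  ],
)

```text
time_s: 32.65
ee_pos: [637.7, -29.8, 90.6]
ee_rot: [-179.9, 0.2, 177.1]
force: [0.1, -1.8, 6.5]
gripper_width: 17.1
gripper_force: 30.0
```

Request:
apply_moves(
  deltas=[
    [0,0.001,0,0,-1],
    [0,0.002,0,0,-1],
    [0,0.003,0,0,-1],
    [0,0.003,0,0,-1],
  ],
)

```text
time_s: 33.05
ee_pos: [637.8, -29.7, 90.6]
ee_rot: [-179.6, 0.2, 177.2]
force: [-1.6, -10.5, 6.6]
gripper_width: 17.4
gripper_force: 30.0
```

Stop felt at y≈-29.7 with 10 N. I press once more to confirm, then run back about 160 mm.

Request:
apply_moves(
  deltas=[
    [0,0.001,0,0,-1],
    [0,0.002,0,0,-1],
    [0,0.002,0,0,-1],
    [0,0.002,0,0,-1],
  ],
)

```text
time_s: 33.45
ee_pos: [637.7, -29.8, 90.6]
ee_rot: [-179.4, 0.2, 177.2]
force: [-1.3, -15.9, 6.0]
gripper_width: 17.2
gripper_force: 30.1
```

Request:
apply_moves(
  deltas=[
    [0,-0.004,0,0,-1],
    [0,-0.01,0,0,-1],
    [0,-0.018,0,0,-1],
    [0,-0.026,0,0,-1],
    [0,-0.034,0,0,-1],
  ],
)

```text
time_s: 33.95
ee_pos: [636.4, -57.0, 90.6]
ee_rot: [180.0, 0.2, 177.1]
force: [0.8, 3.8, 5.3]
gripper_width: 17.3
gripper_force: 30.0
```

Request:
apply_moves(
  deltas=[
    [0,-0.008,0,0,-1],
    [0,-0.016,0,0,-1],
    [0,-0.024,0,0,-1],
    [0,-0.032,0,0,-1],
    [0,-0.04,0,0,-1],
  ],
)

```text
time_s: 34.45
ee_pos: [634.5, -97.0, 90.5]
ee_rot: [180.0, 0.2, 177.1]
force: [1.5, 3.3, 6.1]
gripper_width: 17.5
gripper_force: 30.0
```

Request:
apply_moves(
  deltas=[
    [0,-0.008,0,0,-1],
    [0,-0.016,0,0,-1],
    [0,-0.024,0,0,-1],
    [0,-0.032,0,0,-1],
    [0,-0.04,0,0,-1],
  ],
)

```text
time_s: 34.95
ee_pos: [632.6, -137.1, 90.6]
ee_rot: [180.0, 0.2, 177.1]
force: [0.5, 3.9, 5.6]
gripper_width: 17.3
gripper_force: 30.0
```

Request:
apply_moves(
  deltas=[
    [0,-0.008,0,0,-1],
    [0,-0.016,0,0,-1],
    [0,-0.024,0,0,-1],
    [0,-0.029,0,0,-1],
    [0,-0.03,0,0,-1],
  ],
)

```text
time_s: 35.45
ee_pos: [631.1, -167.9, 90.6]
ee_rot: [-180.0, 0.2, 177.0]
force: [2.0, 3.1, 5.4]
gripper_width: 17.1
gripper_force: 30.0
```

Request:
apply_moves(
  deltas=[
    [0,-0.002,0,0,-1],
    [0,-0.005,0,0,-1],
    [0,-0.008,0,0,-1],
    [0,-0.01,0,0,-1],
    [0,-0.01,0,0,-1],
  ],
)

```text
time_s: 35.95
ee_pos: [630.7, -177.5, 90.6]
ee_rot: [-180.0, 0.2, 177.1]
force: [1.1, 1.5, 5.5]
gripper_width: 17.1
gripper_force: 30.0
```

Request:
apply_moves(
  deltas=[
    [0,-0.002,0,0,-1],
    [0,-0.004,0,0,-1],
    [0,-0.006,0,0,-1],
    [0,-0.008,0,0,-1],
    [0,-0.009,0,0,-1],
  ],
)

```text
time_s: 36.45
ee_pos: [630.3, -186.1, 90.6]
ee_rot: [-180.0, 0.2, 177.1]
force: [2.1, 3.4, 6.4]
gripper_width: 17.5
gripper_force: 30.0
```

Request:
apply_moves(
  deltas=[
    [0,-0.001,0,0,-1],
    [0,-0.002,0,0,-1],
    [0,-0.003,0,0,-1],
    [0,-0.004,0,0,-1],
    [0,-0.005,0,0,-1],
  ],
)

```text
time_s: 36.95
ee_pos: [630.1, -189.6, 90.6]
ee_rot: [179.9, 0.2, 177.0]
force: [1.4, 7.6, 6.3]
gripper_width: 17.5
gripper_force: 30.0
```

Request:
apply_moves(
  deltas=[
    [0,-0.001,0,0,-1],
    [0,-0.002,0,0,-1],
    [0,-0.003,0,0,-1],
    [0,-0.003,0,0,-1],
  ],
)

```text
time_s: 37.35
ee_pos: [630.0, -189.6, 90.5]
ee_rot: [179.6, 0.2, 177.0]
force: [1.7, 14.1, 5.7]
gripper_width: 17.3
gripper_force: 30.0
```

Right stop felt at 14 N. I relieve the push, release and lift.

Request:
apply_moves(
  deltas=[
    [0,0.003,0,0,-1],
    [0,0.004,0,0,-1],
    [0,0.004,0,0,0],
    [0,0.004,0,0,0],
    [0,0.004,0,0,0],
  ],
)

```text
time_s: 37.85
ee_pos: [628.0, -190.4, 88.4]
ee_rot: [-180.0, -0.1, 177.1]
force: [0.1, 1.1, -0.1]
gripper_width: 38.4
gripper_force: 0.0
```

Request:
apply_moves(
  deltas=[
    [0,0,0,0,0],
    [0,0,-0.03,0,0],
    [0,0,-0.06,0,0],
    [0,0,-0.08,0,0],
    [0,0,-0.08,0,0],
  ],
)

```text
time_s: 38.35
ee_pos: [630.3, -190.8, 172.2]
ee_rot: [-179.9, 0.4, 177.1]
force: [-0.1, -0.4, -0.5]
gripper_width: 45.6
gripper_force: 0.0
```

Run:
```python
from plan import *
plan([(641.5,45.7,160,177.1,0,3)])
```

```text
[[0.0001, 0.0395, 0.002, -0.0, 0], [0.0003, 0.0789, 0.0041, -0.0, 0], [0.0004, 0.1184, 0.0061, -0.0, 0], [0.0006, 0.1578, 0.0081, -0.0, 0], [0.0007, 0.1973, 0.0102, -0.0, 0]]
[[0.0001, 0.0395, 0.002, -0.0, 0], [0.0001, 0.0395, 0.002, -0.0, 0], [0.0001, 0.0395, 0.002, -0.0, 0], [0.0001, 0.0395, 0.002, -0.0, 0]]
t 38.4 at [ 630.3 -190.8  172.2] [-179.9    0.4  177.1] q6 -105 w 45.6
```

Request:
apply_moves(
  deltas=[
    [0,0.04,0.002,0,0],
    [0,0.079,0.004,0,0],
    [0,0.118,0.006,0,0],
    [0,0.158,0.008,0,0],
    [0.001,0.197,0.01,0,0],
  ],
)

```text
time_s: 38.85
ee_pos: [636.7, 8.2, 156.9]
ee_rot: [-180.0, -0.2, 177.1]
force: [0.1, 0.2, 0.8]
gripper_width: 45.6
gripper_force: 0.0
```

Request:
apply_moves(
  deltas=[
    [0,0.04,0.002,0,0],
    [0,0.04,0.002,0,0],
    [0,0.04,0.002,0,0],
    [0,0.04,0.002,0,0],
  ],
)

```text
time_s: 39.25
ee_pos: [639.3, 45.8, 156.0]
ee_rot: [-180.0, -0.1, 177.1]
force: [-0.1, -0.1, 1.0]
gripper_width: 46.0
gripper_force: 0.0
```

Run:
```python
from plan import *
st=env.state(); P=pose("wrist",st); w=cams.grab_frame("wrist"); cv2.imwrite("pics/w6.png",w)
for x,y in((641.5,45.7),(638.7,-10.6)):
    print(proj(P,[[x-70,y-10,97],[x-70,y+10,97]]).round().tolist())
plan([(641.5,45.7,84.5,177.1,0,0)])
```

```text
[[294.0, 142.0], [332.0, 140.0]]
[[189.0, 142.0], [226.0, 140.0]]
[[-0.001, 0.0001, 0.0359, -0.001, 0], [-0.002, 0.0003, 0.0718, -0.001, 0]]
t 39.3 at [639.4  45.5 156.3] [-1.80e+02 -1.00e-01  1.77e+02] q6 -84 w 45.8
```

View pics/w6.png

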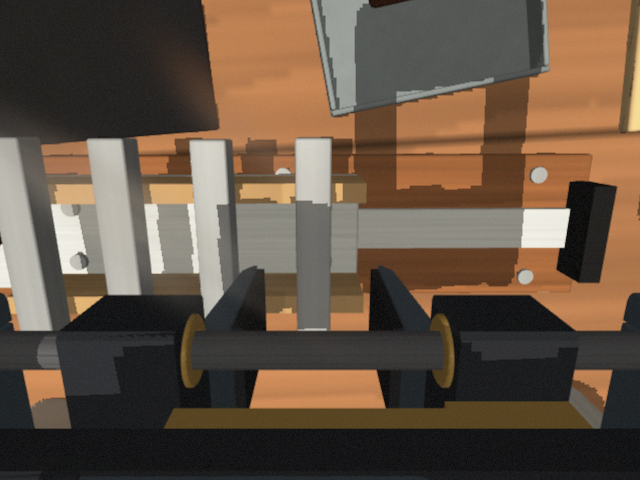

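Predicted bar-end pixels (294–332 and 189–226 at v≈140) match the picture (296–329 and 192–232). Grasping the first bar to unload.

Request:
apply_moves(
  deltas=[
    [-0.001,0,0.035,0,0],
    [-0.002,0,0.06,0,0],
    [-0.002,0,0.068,0,0],
    [-0.002,0,0.072,0,0],
    [-0.002,0,0.072,0,-1],
  ],
  grip_force=45,
)

```text
time_s: 39.8
ee_pos: [642.1, 46.1, 85.4]
ee_rot: [180.0, 0.0, 177.0]
force: [0.3, 0.5, -1.1]
gripper_width: 40.2
gripper_force: 0.0
```

Request:
apply_moves(
  deltas=[
    [0,0,0,0,-1],
    [0,0,0,0,-1],
    [0,0,0,0,-1],
    [0,0,0,0,-1],
    [0,0,0,0,-1],
  ],
)

```text
time_s: 40.3
ee_pos: [642.5, 46.2, 86.3]
ee_rot: [-180.0, 0.1, 177.1]
force: [-0.5, -3.4, 6.1]
gripper_width: 19.4
gripper_force: 45.0
```

Request:
apply_moves(
  deltas=[
    [0,0,-0.01,0,-1],
    [0,0,-0.03,0,-1],
    [0,0,-0.055,0,-1],
    [0,0,-0.055,0,-1],
    [0,0,-0.055,0,-1],
  ],
)

```text
time_s: 40.8
ee_pos: [641.3, 47.1, 139.5]
ee_rot: [180.0, -0.0, 177.1]
force: [0.7, 0.6, -3.3]
gripper_width: 19.5
gripper_force: 45.0
```

Run:
```python
from plan import *
plan([(485.7,363.9,120,182,-1,4)])
```

```text
[[0.0191, 0.0343, 0.0022, -0.01, -1], [0.0381, 0.0686, 0.0043, -0.019, -1], [0.0572, 0.1028, 0.0065, -0.029, -1], [0.0762, 0.1371, 0.0087, -0.038, -1], [0.0953, 0.1714, 0.0108, -0.048, -1]]
[[0.0174, 0.0351, 0.0022, -0.01, -1], [0.0348, 0.0703, 0.0043, -0.019, -1], [0.0522, 0.1054, 0.0065, -0.029, -1], [0.0696, 0.1406, 0.0087, -0.038, -1], [0.0696, 0.1406, 0.0087, -0.038, -1]]
[[0.0, 0.0, 0.0, -0.0, -1], [0.0, 0.0, 0.0, -0.0, -1], [0.0, 0.0, 0.0, -0.0, -1]]
t 40.8 at [641.3  47.1 139.5] [180.   -0.  177.1] q6 -84 w 19.5
```

Request:
apply_moves(
  deltas=[
    [0.019,0.034,0.002,-0.01,-1],
    [0.038,0.069,0.004,-0.02,-1],
    [0.057,0.103,0.006,-0.03,-1],
    [0.076,0.137,0.009,-0.038,-1],
    [0.095,0.171,0.011,-0.048,-1],
  ],
)

```text
time_s: 41.3
ee_pos: [553.2, 223.2, 126.7]
ee_rot: [-179.9, -0.2, 179.8]
force: [0.8, 0.5, -3.3]
gripper_width: 19.6
gripper_force: 45.0
```

Request:
apply_moves(
  deltas=[
    [0.017,0.035,0.002,-0.01,-1],
    [0.035,0.07,0.004,-0.02,-1],
    [0.052,0.105,0.006,-0.03,-1],
    [0.07,0.141,0.009,-0.038,-1],
    [0.07,0.141,0.009,-0.038,-1],
  ],
)

```text
time_s: 41.8
ee_pos: [482.2, 367.0, 117.5]
ee_rot: [180.0, -0.3, -177.7]
force: [0.3, -0.8, -3.6]
gripper_width: 19.6
gripper_force: 45.0
```

Request:
apply_moves(
  deltas=[
    [0,0,0,0,-1],
    [0,0,0,0,-1],
    [0,0,0,0,-1],
  ],
)

```text
time_s: 42.1
ee_pos: [486.3, 362.2, 119.5]
ee_rot: [-180.0, -0.0, -178.1]
force: [0.3, 0.2, -3.1]
gripper_width: 19.6
gripper_force: 45.0
```

Run:
```python
from plan import *
w=cams.grab_frame("wrist"); cv2.imwrite("pics/w7.png",w); P=pose("wrist")
print(proj(P,[[397,375,12],[400,266,12],[578,273,12]]).round().tolist())
plan([(485.7,363.9,22,182,-1,0)])
```

```text
[[344.0, 105.0], [172.0, 104.0], [195.0, 356.0]]
[[0.0002, 0.0005, 0.0326, -0.0, -1], [0.0004, 0.0011, 0.0651, -0.001, -1], [0.0006, 0.0016, 0.0977, -0.001, -1]]
t 42.1 at [486.4 362.3 119.7] [-180.    -0.  -178.1] q6 -56 w 19.2
```

View pics/w7.png

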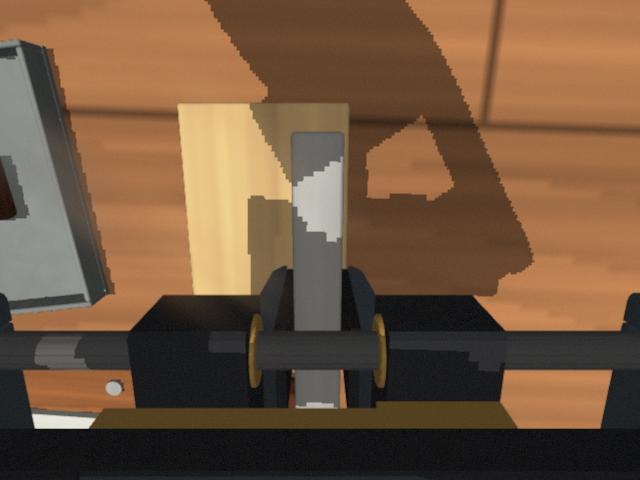

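The board's near corners are at px (179,104) and (349,103), 3 mm or so more to +y than predicted, which is well inside tolerance. Lowering the bar.

Request:
apply_moves(
  deltas=[
    [0,0,0.033,0,-1],
    [0,0.001,0.065,0,-1],
    [0.001,0.002,0.087,0,-1],
    [0.001,0.002,0.093,0,-1],
    [0.001,0.002,0.097,0,-1],
  ],
)

```text
time_s: 42.65
ee_pos: [485.3, 364.9, 22.8]
ee_rot: [-180.0, -0.0, -178.0]
force: [-0.7, 0.1, -3.8]
gripper_width: 19.8
gripper_force: 45.0
```

Request:
apply_moves(
  deltas=[
    [0,0,0,0,-1],
    [0,0,0,0,-1],
    [0,0,0,0,-0.1],
    [0,0,0,0,-0.1],
    [0,0,0,0,-0.1],
  ],
)

```text
time_s: 43.15
ee_pos: [485.3, 365.9, 24.0]
ee_rot: [179.9, 0.1, -178.0]
force: [0.0, -0.2, 1.6]
gripper_width: 39.7
gripper_force: 0.0
```

Request:
apply_moves(
  deltas=[
    [0,0,0,0,-0.1],
    [0,0,-0.02,0,-0.1],
    [0,0,-0.06,0,0],
    [0,0,-0.1,0,0],
    [0,0,-0.13,0,0],
  ],
)

```text
time_s: 43.65
ee_pos: [485.4, 365.9, 155.7]
ee_rot: [179.9, 0.1, -178.0]
force: [1.1, 0.1, 0.6]
gripper_width: 45.9
gripper_force: 0.0
```

Request:
apply_moves(
  deltas=[
    [0,0,0,0,0],
    [0,0,0,0,0],
  ],
)

```text
time_s: 43.85
ee_pos: [484.9, 365.5, 153.6]
ee_rot: [180.0, 0.1, -178.0]
force: [-0.4, -0.2, -0.0]
gripper_width: 45.5
gripper_force: 0.0
```

Run:
```python
from plan import *
plan([(638.7,-10.2,155,177.1,0,4)])
```

```text
[[-0.014, -0.0381, -0.0001, 0.009, 0], [-0.0281, -0.0762, -0.0003, 0.017, 0], [-0.0421, -0.1143, -0.0004, 0.026, 0], [-0.0562, -0.1524, -0.0006, 0.034, 0], [-0.0702, -0.1904, -0.0007, 0.043, 0]]
[[-0.0157, -0.0375, -0.0001, 0.009, 0], [-0.0313, -0.0749, -0.0003, 0.017, 0], [-0.047, -0.1124, -0.0004, 0.026, 0], [-0.0627, -0.1498, -0.0006, 0.034, 0], [-0.0783, -0.1873, -0.0007, 0.043, 0]]
[[-0.0, -0.0, 0.0, -0.0, 0], [-0.0, -0.0, 0.0, -0.0, 0], [-0.0, -0.0, 0.0, -0.0, 0], [-0.0, -0.0, 0.0, -0.0, 0]]
t 43.9 at [484.9 365.5 153.6] [ 1.80e+02  1.00e-01 -1.78e+02] q6 -56 w 45.5
```

Request:
apply_moves(
  deltas=[
    [-0.014,-0.038,0,0.009,0],
    [-0.028,-0.076,0,0.017,0],
    [-0.042,-0.114,0,0.026,0],
    [-0.056,-0.152,0,0.034,0],
    [-0.07,-0.19,0,0.043,0],
  ],
)

```text
time_s: 44.35
ee_pos: [560.8, 176.2, 151.0]
ee_rot: [-179.9, -0.2, 179.5]
force: [0.6, 0.3, 0.1]
gripper_width: 45.4
gripper_force: 0.0
```

Request:
apply_moves(
  deltas=[
    [-0.016,-0.037,0,0.009,0],
    [-0.031,-0.075,0,0.017,0],
    [-0.047,-0.112,0,0.026,0],
    [-0.063,-0.15,0,0.034,0],
    [-0.078,-0.187,0,0.043,0],
  ],
)

```text
time_s: 44.85
ee_pos: [637.4, -11.3, 150.8]
ee_rot: [180.0, -0.2, 177.1]
force: [0.4, 1.1, 0.3]
gripper_width: 45.6
gripper_force: 0.0
```

Request:
apply_moves(
  deltas=[
    [0,0,0,0,0],
    [0,0,0,0,0],
    [0,0,0,0,0],
    [0,0,0,0,0],
  ],
)

```text
time_s: 45.25
ee_pos: [637.3, -8.2, 152.5]
ee_rot: [180.0, -0.1, 177.2]
force: [-0.4, 1.6, -0.2]
gripper_width: 45.8
gripper_force: 0.0
```

```bash
cat > bars.py <<'E'
from plan import *
def near(z=97):
    "bar top strips in the wrist picture: world y range found by scanning just inside the near bar ends"
    st=env.state(); P=pose("wrist",st); w=cams.grab_frame("wrist")
    g=cv2.cvtColor(w,cv2.COLOR_BGR2HSV)
    m=((g[...,1]<40)&(g[...,2]>60)).astype(np.uint8)*255; m[175:]=0; m[:120]=0
    for c in cv2.findContours(m,cv2.RETR_EXTERNAL,cv2.CHAIN_APPROX_SIMPLE)[0]:
        x,y,a,b=cv2.boundingRect(c)
        if 20<a<70 and b>15: print("px",x,y,a,b,"xy",bp(P,[[x+a/2,y+2]],z).round(1)[0])
E
python3 - <<'E'
from bars import *
near(); plan([(638.7,-10.2,85,177.1,0,0)])
E
```

```text
px 291 138 38 37 xy [568.8 -10. ]
px 187 136 46 39 xy [565.2 -62.2]
px 76 135 60 40 xy [ 562.  -116.6]
[[-0.0006, -0.0009, 0.0339, 0.001, 0], [-0.0013, -0.0019, 0.0677, 0.002, 0]]
t 45.3 at [637.5  -8.2 152.7] [180.   -0.  177.2] q6 -89 w 45.8
```

Request:
apply_moves(
  deltas=[
    [-0.001,-0.002,0.034,0,0],
    [-0.001,-0.003,0.057,0,0],
    [-0.001,-0.003,0.064,0,0],
    [-0.001,-0.003,0.069,0,0],
    [-0.001,-0.003,0.069,0,-1],
  ],
)

```text
time_s: 45.8
ee_pos: [639.1, -12.2, 84.3]
ee_rot: [180.0, 0.0, 177.1]
force: [-0.4, 0.4, 0.5]
gripper_width: 40.2
gripper_force: 0.0
```

Request:
apply_moves(
  deltas=[
    [0,0,0,0,-1],
    [0,0,0,0,-1],
    [0,0,0,0,-1],
    [0,0,0,0,-1],
    [0,0,0,0,-1],
  ],
)

```text
time_s: 46.3
ee_pos: [639.5, -12.6, 85.0]
ee_rot: [180.0, 0.1, 177.1]
force: [-0.2, 0.9, 4.8]
gripper_width: 19.6
gripper_force: 45.0
```

Request:
apply_moves(
  deltas=[
    [0,0,-0.01,0,-1],
    [0,0,-0.03,0,-1],
    [0,0,-0.055,0,-1],
    [0,0,-0.055,0,-1],
    [0,0,-0.055,0,-1],
  ],
)

```text
time_s: 46.8
ee_pos: [638.5, -12.7, 138.5]
ee_rot: [-180.0, -0.0, 177.1]
force: [-0.2, -0.0, -4.2]
gripper_width: 19.9
gripper_force: 45.0
```

Run:
```python
from plan import *
plan([(488.5,286,120,182,-1,4)])
```

```text
[[0.0206, 0.0363, 0.0023, -0.011, -1], [0.0412, 0.0727, 0.0046, -0.021, -1], [0.0619, 0.109, 0.0069, -0.032, -1], [0.0825, 0.1454, 0.0092, -0.043, -1], [0.1031, 0.1817, 0.0115, -0.054, -1]]
[[0.0186, 0.0374, 0.0023, -0.011, -1], [0.0373, 0.0748, 0.0046, -0.021, -1], [0.0559, 0.1122, 0.0069, -0.032, -1], [0.0559, 0.1122, 0.0069, -0.032, -1], [0.0559, 0.1122, 0.0069, -0.032, -1]]
[[0.0, 0.0, 0.0, -0.0, -1], [0.0, 0.0, 0.0, -0.0, -1]]
t 46.8 at [638.5 -12.7 138.5] [-180.    -0.   177.1] q6 -89 w 19.9
```

Request:
apply_moves(
  deltas=[
    [0.021,0.036,0.002,-0.01,-1],
    [0.041,0.073,0.005,-0.02,-1],
    [0.062,0.109,0.007,-0.03,-1],
    [0.082,0.145,0.009,-0.043,-1],
    [0.103,0.182,0.011,-0.054,-1],
  ],
)

```text
time_s: 47.3
ee_pos: [543.1, 175.1, 125.9]
ee_rot: [-179.9, -0.2, -179.8]
force: [-0.4, 0.9, -2.8]
gripper_width: 19.4
gripper_force: 45.0
```

Request:
apply_moves(
  deltas=[
    [0.019,0.037,0.002,-0.01,-1],
    [0.037,0.075,0.005,-0.02,-1],
    [0.056,0.112,0.007,-0.032,-1],
    [0.056,0.112,0.007,-0.032,-1],
    [0.056,0.112,0.007,-0.032,-1],
  ],
)

```text
time_s: 47.8
ee_pos: [487.5, 286.2, 119.3]
ee_rot: [-179.9, -0.2, -177.8]
force: [0.4, -0.3, -2.5]
gripper_width: 19.3
gripper_force: 45.0
```

Request:
apply_moves(
  deltas=[
    [0,0,0,0,-1],
    [0,0,0,0,-1],
    [0,0,0,0,-1],
  ],
)

```text
time_s: 48.1
ee_pos: [489.4, 285.1, 120.8]
ee_rot: [-180.0, -0.0, -178.1]
force: [-0.9, 0.3, -3.0]
gripper_width: 19.6
gripper_force: 45.0
```

Run:
```python
from plan import *
plan([(488.5,286,21,182,-1,0)])
```

```text
[[0.0003, 0.0003, 0.0333, -0.001, -1], [0.0006, 0.0006, 0.0665, -0.001, -1], [0.0009, 0.0009, 0.0998, -0.002, -1]]
t 48.1 at [489.4 285.1 120.8] [-180.    -0.  -178.1] q6 -63 w 19.6
```

Request:
apply_moves(
  deltas=[
    [0,0,0.033,0,-1],
    [0.001,0.001,0.066,0,-1],
    [0.001,0.001,0.089,0,-1],
    [0.001,0.001,0.096,0,-1],
    [0.001,0.001,0.1,0,-1],
  ],
)

```text
time_s: 48.6
ee_pos: [488.2, 286.7, 20.6]
ee_rot: [-180.0, -0.0, -178.0]
force: [-0.4, -0.0, -1.8]
gripper_width: 19.6
gripper_force: 45.0
```

Request:
apply_moves(
  deltas=[
    [0,0,0,0,-1],
    [0,0,0,0,-1],
    [0,0,0,0,-0.1],
    [0,0,0,0,-0.1],
    [0,0,0,0,-0.1],
  ],
)

```text
time_s: 49.1
ee_pos: [488.4, 287.5, 21.9]
ee_rot: [179.9, 0.1, -178.0]
force: [0.9, 0.0, 0.2]
gripper_width: 40.0
gripper_force: 0.0
```

Request:
apply_moves(
  deltas=[
    [0,0,0,0,-0.1],
    [0,0,-0.02,0,-0.1],
    [0,0,-0.06,0,0],
    [0,0,-0.1,0,0],
    [0,0,-0.13,0,0],
  ],
)

```text
time_s: 49.6
ee_pos: [488.4, 287.5, 153.6]
ee_rot: [179.9, 0.1, -178.0]
force: [1.6, -0.2, -0.5]
gripper_width: 45.6
gripper_force: 0.0
```

Request:
apply_moves(
  deltas=[
    [0,0,0,0,0],
    [0,0,0,0,0],
  ],
)

```text
time_s: 49.8
ee_pos: [487.8, 287.2, 151.4]
ee_rot: [180.0, 0.1, -178.0]
force: [-0.4, -0.4, -1.7]
gripper_width: 45.8
gripper_force: 0.0
```

Run:
```python
from plan import *
plan([(636,-66,155,177.1,0,4)])
```

```text
[[-0.0136, -0.0358, -0.0004, 0.009, 0], [-0.0271, -0.0716, -0.0007, 0.017, 0], [-0.0407, -0.1075, -0.0011, 0.026, 0], [-0.0542, -0.1433, -0.0015, 0.034, 0], [-0.0678, -0.1791, -0.0018, 0.043, 0]]
[[-0.0151, -0.0352, -0.0004, 0.009, 0], [-0.0302, -0.0704, -0.0007, 0.017, 0], [-0.0453, -0.1056, -0.0011, 0.026, 0], [-0.0603, -0.1408, -0.0015, 0.034, 0], [-0.0754, -0.176, -0.0018, 0.043, 0]]
[[0.0, 0.0, 0.0, -0.0, 0], [0.0, 0.0, 0.0, -0.0, 0], [0.0, 0.0, 0.0, -0.0, 0], [0.0, 0.0, 0.0, -0.0, 0]]
t 49.8 at [487.8 287.2 151.4] [ 1.80e+02  1.00e-01 -1.78e+02] q6 -63 w 45.8
```

Request:
apply_moves(
  deltas=[
    [-0.014,-0.036,0,0.009,0],
    [-0.027,-0.072,0,0.017,0],
    [-0.041,-0.107,0,0.026,0],
    [-0.054,-0.143,0,0.034,0],
    [-0.068,-0.179,0,0.043,0],
  ],
)

```text
time_s: 50.3
ee_pos: [561.2, 109.0, 148.8]
ee_rot: [-180.0, -0.2, 179.5]
force: [0.1, -0.5, -0.2]
gripper_width: 45.8
gripper_force: 0.0
```

Request:
apply_moves(
  deltas=[
    [-0.015,-0.035,0,0.009,0],
    [-0.03,-0.07,0,0.017,0],
    [-0.045,-0.106,0,0.026,0],
    [-0.06,-0.141,0,0.034,0],
    [-0.075,-0.176,0,0.043,0],
  ],
)

```text
time_s: 50.8
ee_pos: [634.9, -67.3, 148.5]
ee_rot: [180.0, -0.2, 177.1]
force: [0.6, 0.4, -0.6]
gripper_width: 45.4
gripper_force: 0.0
```

Request:
apply_moves(
  deltas=[
    [0,0,0,0,0],
    [0,0,0,0,0],
    [0,0,0,0,0],
    [0,0,0,0,0],
  ],
)

```text
time_s: 51.2
ee_pos: [635.0, -64.6, 150.4]
ee_rot: [180.0, -0.1, 177.2]
force: [0.6, 0.1, -0.2]
gripper_width: 46.1
gripper_force: 0.0
```

Run:
```python
from bars import *
near()
f=cams.grab_frame("top"); P=pose("top"); hsv=cv2.cvtColor(f,cv2.COLOR_BGR2HSV)
m=((hsv[...,1]<40)&(hsv[...,2]>130)).astype(np.uint8)*255; m[:,:135]=0;m[:,205:]=0;m[:235]=0;m[330:]=0
print("board bars",rect(P,m,32))
b=((hsv[...,0]>15)&(hsv[...,0]<30)&(hsv[...,2]>190)).astype(np.uint8)*255; b=(b|m); b[:,:135]=0;b[:,200:]=0;b[:238]=0;b[325:]=0
print("board",rect(P,b,12))
cv2.imwrite("pics/top6.png",cv2.resize(f[170:335,130:510],None,fx=2.1,fy=2.1,interpolation=cv2.INTER_CUBIC))
plan([(636,-66,85,177.1,0,0)])
```

```text
px 293 136 39 39 xy [565.5 -65. ]
board bars [(483.4, 362.1, 1.4, 137.1, 18.8), (488.8, 284.1, 0.9, 137.3, 18.9)]
board [(524.9, 258.1, 0.6, 39.1, 16.9), (534.8, 394.9, 1.5, 39.4, 19.4), (477.5, 326.7, 1.5, 200.7, 152.6)]
[[-0.0003, -0.0006, 0.033, 0.001, 0], [-0.0007, -0.0012, 0.0659, 0.001, 0]]
t 51.3 at [635.4 -64.8 150.9] [180.   -0.  177.2] q6 -94 w 45.5
```

View pics/top6.png

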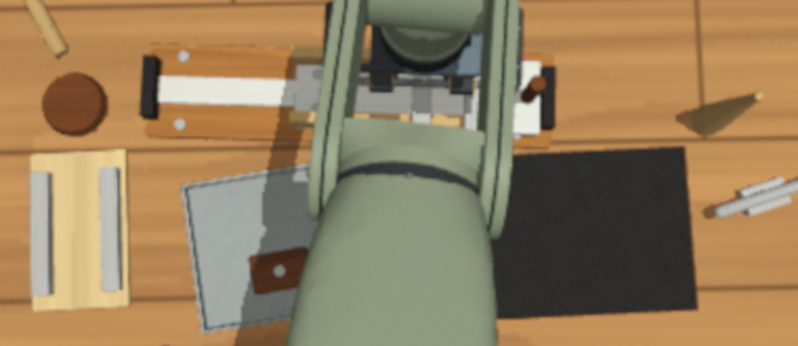

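The two bottom bars lie along the board's long edges at +38 and -40 mm. The block has been knocked a little but is still inside the tray. Now the third bar.

Request:
apply_moves(
  deltas=[
    [0,-0.001,0.033,0,0],
    [-0.001,-0.002,0.055,0,0],
    [-0.001,-0.002,0.062,0,0],
    [-0.001,-0.002,0.067,0,0],
    [-0.001,-0.002,0.067,0,-1],
  ],
)

```text
time_s: 51.8
ee_pos: [636.9, -67.7, 84.2]
ee_rot: [180.0, 0.0, 177.1]
force: [-0.4, -0.8, 0.2]
gripper_width: 40.7
gripper_force: 0.0
```

Request:
apply_moves(
  deltas=[
    [0,0,0,0,-1],
    [0,0,0,0,-1],
    [0,0,0,0,-1],
    [0,0,0,0,-1],
    [0,0,0,0,-1],
  ],
)

```text
time_s: 52.3
ee_pos: [637.3, -67.8, 85.0]
ee_rot: [180.0, 0.1, 177.1]
force: [-0.1, 2.1, 4.9]
gripper_width: 19.8
gripper_force: 45.0
```

Request:
apply_moves(
  deltas=[
    [0,0,-0.01,0,-1],
    [0,0,-0.03,0,-1],
    [0,0,-0.055,0,-1],
    [0,0,-0.065,0,-1],
    [0,0,-0.065,0,-1],
  ],
)

```text
time_s: 52.8
ee_pos: [637.2, -68.2, 150.1]
ee_rot: [-180.0, 0.1, 177.1]
force: [0.2, 0.3, -3.6]
gripper_width: 19.5
gripper_force: 45.0
```

Run:
```python
from plan import *
plan([(517,327.5,125,92,-1,4)])
```

```text
[[0.0127, 0.0354, 0.0023, 0.135, -1], [0.0255, 0.0707, 0.0046, 0.27, -1], [0.0382, 0.1061, 0.0068, 0.405, -1], [0.051, 0.1415, 0.0091, 0.54, -1], [0.0637, 0.1769, 0.0114, 0.675, -1]]
[[0.0321, 0.0197, 0.0023, 0.135, -1], [0.0641, 0.0393, 0.0046, 0.27, -1], [0.0962, 0.059, 0.0068, 0.405, -1], [0.1282, 0.0786, 0.0091, 0.54, -1], [0.1603, 0.0983, 0.0114, 0.675, -1]]
[[0.0373, -0.0047, 0.0023, 0.135, -1], [0.0373, -0.0047, 0.0023, 0.135, -1], [0.0373, -0.0047, 0.0023, 0.135, -1], [0.0373, -0.0047, 0.0023, 0.135, -1], [0.0373, -0.0047, 0.0023, 0.135, -1]]
t 52.8 at [637.2 -68.2 150.1] [-1.800e+02  1.000e-01  1.771e+02] q6 -94 w 19.5
```

Request:
apply_moves(
  deltas=[
    [0.013,0.035,0.002,0.135,-1],
    [0.025,0.071,0.005,0.27,-1],
    [0.038,0.106,0.007,0.405,-1],
    [0.051,0.141,0.009,0.54,-1],
    [0.064,0.177,0.011,0.675,-1],
  ],
)

```text
time_s: 53.3
ee_pos: [579.9, 112.9, 136.0]
ee_rot: [-179.8, -0.1, 138.1]
force: [-0.0, 0.6, -4.3]
gripper_width: 19.3
gripper_force: 45.0
```

Request:
apply_moves(
  deltas=[
    [0.032,0.02,0.002,0.135,-1],
    [0.064,0.039,0.005,0.27,-1],
    [0.096,0.059,0.007,0.405,-1],
    [0.128,0.079,0.009,0.54,-1],
    [0.16,0.098,0.011,0.675,-1],
  ],
)

```text
time_s: 53.8
ee_pos: [525.5, 292.4, 125.1]
ee_rot: [-179.8, 0.1, 99.4]
force: [0.5, -0.5, -4.1]
gripper_width: 19.9
gripper_force: 45.0
```

Request:
apply_moves(
  deltas=[
    [0.037,-0.005,0.002,0.135,-1],
    [0.037,-0.005,0.002,0.135,-1],
    [0.037,-0.005,0.002,0.135,-1],
    [0.037,-0.005,0.002,0.135,-1],
    [0.037,-0.005,0.002,0.135,-1],
  ],
)

```text
time_s: 54.3
ee_pos: [516.1, 325.9, 124.5]
ee_rot: [-180.0, 0.0, 91.9]
force: [-0.3, -0.2, -4.4]
gripper_width: 20.1
gripper_force: 45.0
```

Run:
```python
from plan import *
plan([(517,327.5,41,92,-1,0)])
```

```text
[[0.0008, 0.0005, 0.0418, -0.0, -1], [0.0016, 0.001, 0.0835, -0.001, -1]]
t 54.3 at [516.1 325.9 124.5] [-180.     0.    91.9] q6 29 w 20.1
```

Request:
apply_moves(
  deltas=[
    [0.001,0.001,0.04,0,-1],
    [0.001,0.001,0.065,0,-1],
    [0.001,0.001,0.075,0,-1],
    [0.001,0.001,0.08,0,-1],
    [0.001,0.001,0.083,0,-1],
  ],
)

```text
time_s: 54.8
ee_pos: [517.8, 328.2, 42.6]
ee_rot: [179.9, -0.1, 92.0]
force: [-0.6, 0.3, -3.7]
gripper_width: 19.7
gripper_force: 45.0
```

Request:
apply_moves(
  deltas=[
    [0,0,0,0,-1],
    [0,0,0,0,-1],
    [0,0,0,0,-0.1],
    [0,0,0,0,-0.1],
    [0,0,0,0,-0.1],
  ],
)

```text
time_s: 55.3
ee_pos: [517.5, 328.6, 43.0]
ee_rot: [179.9, -0.1, 92.0]
force: [0.0, 0.4, -0.9]
gripper_width: 39.8
gripper_force: 0.0
```

Request:
apply_moves(
  deltas=[
    [0,0,0,0,-0.1],
    [0,0,-0.02,0,-0.1],
    [0,0,-0.06,0,0],
    [0,0,-0.1,0,0],
    [0,0,-0.11,0,0],
  ],
)

```text
time_s: 55.8
ee_pos: [519.2, 329.7, 157.1]
ee_rot: [179.5, -0.3, 92.0]
force: [-0.1, -0.6, 0.3]
gripper_width: 45.2
gripper_force: 0.0
```

Request:
apply_moves(
  deltas=[
    [0,0,0,0,0],
    [0,0,0,0,0],
  ],
)

```text
time_s: 56.0
ee_pos: [516.1, 327.8, 150.8]
ee_rot: [-179.9, 0.1, 92.0]
force: [0.1, -0.4, -1.1]
gripper_width: 45.6
gripper_force: 0.0
```

Run:
```python
from plan import *
plan([(631.7,-122.5,160,177.1,0,4)])
```

```text
[[-0.0378, 0.0083, -0.0008, -0.124, 0], [-0.0757, 0.0166, -0.0015, -0.248, 0], [-0.1135, 0.0249, -0.0023, -0.371, 0], [-0.1513, 0.0332, -0.0031, -0.495, 0], [-0.1892, 0.0416, -0.0038, -0.619, 0]]
[[-0.0356, -0.0152, -0.0008, -0.124, 0], [-0.0713, -0.0304, -0.0015, -0.248, 0], [-0.1069, -0.0455, -0.0023, -0.371, 0], [-0.1426, -0.0607, -0.0031, -0.495, 0], [-0.1782, -0.0759, -0.0038, -0.619, 0]]
[[-0.0202, -0.033, -0.0008, -0.124, 0], [-0.0405, -0.0661, -0.0015, -0.248, 0], [-0.0405, -0.0661, -0.0015, -0.248, 0], [-0.0405, -0.0661, -0.0015, -0.248, 0], [-0.0405, -0.0661, -0.0015, -0.248, 0]]
[[0.0, 0.0, 0.0, -0.0, 0]]
t 56.0 at [516.1 327.8 150.8] [-1.799e+02  1.000e-01  9.200e+01] q6 29 w 45.6
```

Request:
apply_moves(
  deltas=[
    [-0.038,0.008,-0.001,-0.124,0],
    [-0.076,0.017,-0.002,-0.248,0],
    [-0.113,0.025,-0.002,-0.371,0],
    [-0.151,0.033,-0.003,-0.495,0],
    [-0.189,0.042,-0.004,-0.619,0],
  ],
)

```text
time_s: 56.5
ee_pos: [564.2, 139.0, 153.6]
ee_rot: [-179.8, -0.1, 127.8]
force: [0.6, -0.4, 0.5]
gripper_width: 45.5
gripper_force: 0.0
```

Request:
apply_moves(
  deltas=[
    [-0.036,-0.015,-0.001,-0.124,0],
    [-0.071,-0.03,-0.002,-0.248,0],
    [-0.107,-0.046,-0.002,-0.371,0],
    [-0.143,-0.061,-0.003,-0.495,0],
    [-0.178,-0.076,-0.004,-0.619,0],
  ],
)

```text
time_s: 57.0
ee_pos: [612.4, -48.3, 157.4]
ee_rot: [-180.0, -0.3, 163.2]
force: [0.1, 0.5, -0.5]
gripper_width: 45.6
gripper_force: 0.0
```

Request:
apply_moves(
  deltas=[
    [-0.02,-0.033,-0.001,-0.124,0],
    [-0.04,-0.066,-0.001,-0.248,0],
    [-0.04,-0.066,-0.001,-0.248,0],
    [-0.04,-0.066,-0.001,-0.248,0],
    [-0.04,-0.066,-0.001,-0.248,0],
  ],
)

```text
time_s: 57.5
ee_pos: [631.3, -120.5, 159.5]
ee_rot: [179.9, -0.2, 177.1]
force: [0.1, -0.3, 0.1]
gripper_width: 45.6
gripper_force: 0.0
```

Request:
apply_moves(
  deltas=[
    [0,0,0,0,0],
    [0,0,0,0,0],
  ],
)

```text
time_s: 57.7
ee_pos: [632.1, -120.3, 160.9]
ee_rot: [180.0, -0.0, 177.2]
force: [-0.1, 0.8, 0.1]
gripper_width: 45.8
gripper_force: 0.0
```

Run:
```python
from bars import *
near(); plan([(631.7,-122.5,85,177.1,0,0)])
```

```text
px 292 134 37 41 xy [ 561.7 -121.9]
[[0.0002, -0.001, 0.038, 0.001, 0], [0.0004, -0.002, 0.076, 0.002, 0]]
t 57.8 at [ 632.2 -120.5  161. ] [180.   -0.  177.2] q6 -99 w 45.7
```

Request:
apply_moves(
  deltas=[
    [0,-0.002,0.038,0,0],
    [0,-0.003,0.064,0,0],
    [0,-0.003,0.072,0,0],
    [0,-0.003,0.077,0,0],
    [0,-0.003,0.077,0,-1],
  ],
)

```text
time_s: 58.25
ee_pos: [632.6, -124.4, 84.5]
ee_rot: [-180.0, 0.1, 177.2]
force: [-1.1, -0.0, 0.5]
gripper_width: 40.2
gripper_force: 0.0
```

Request:
apply_moves(
  deltas=[
    [0,0,0,0,-1],
    [0,0,0,0,-1],
    [0,0,0,0,-1],
    [0,0,0,0,-1],
    [0,0,0,0,-1],
  ],
)

```text
time_s: 58.75
ee_pos: [632.9, -124.5, 85.1]
ee_rot: [180.0, 0.1, 177.1]
force: [0.4, 1.3, 6.7]
gripper_width: 19.5
gripper_force: 45.0
```

Request:
apply_moves(
  deltas=[
    [0,0,-0.01,0,-1],
    [0,0,-0.03,0,-1],
    [0,0,-0.055,0,-1],
    [0,0,-0.065,0,-1],
    [0,0,-0.065,0,-1],
  ],
)

```text
time_s: 59.25
ee_pos: [632.8, -124.9, 150.2]
ee_rot: [-180.0, 0.1, 177.1]
force: [0.1, 0.1, -3.2]
gripper_width: 20.2
gripper_force: 45.0
```

Run:
```python
from plan import *
plan([(457,326,125,92,-1,4)])
```

```text
[[0.0165, 0.0368, 0.0021, 0.124, -1], [0.033, 0.0736, 0.0042, 0.248, -1], [0.0495, 0.1104, 0.0063, 0.372, -1], [0.066, 0.1472, 0.0084, 0.495, -1], [0.0825, 0.184, 0.0105, 0.619, -1]]
[[0.0348, 0.0204, 0.0021, 0.124, -1], [0.0696, 0.0408, 0.0042, 0.248, -1], [0.1044, 0.0612, 0.0063, 0.372, -1], [0.1392, 0.0816, 0.0084, 0.495, -1], [0.174, 0.102, 0.0105, 0.619, -1]]
[[0.0402, -0.0036, 0.0021, 0.124, -1], [0.0803, -0.0072, 0.0042, 0.248, -1], [0.0803, -0.0072, 0.0042, 0.248, -1], [0.0803, -0.0072, 0.0042, 0.248, -1], [0.0803, -0.0072, 0.0042, 0.248, -1]]
[[0.0, 0.0, 0.0, -0.0, -1]]
t 59.2 at [ 632.8 -124.9  150.2] [-1.800e+02  1.000e-01  1.771e+02] q6 -99 w 20.2
```

Request:
apply_moves(
  deltas=[
    [0.016,0.037,0.002,0.124,-1],
    [0.033,0.074,0.004,0.248,-1],
    [0.05,0.11,0.006,0.372,-1],
    [0.066,0.147,0.008,0.495,-1],
    [0.082,0.184,0.01,0.619,-1],
  ],
)

```text
time_s: 59.75
ee_pos: [557.5, 64.4, 137.2]
ee_rot: [-179.9, -0.1, 141.4]
force: [0.3, 0.6, -3.3]
gripper_width: 19.6
gripper_force: 45.0
```

Request:
apply_moves(
  deltas=[
    [0.035,0.02,0.002,0.124,-1],
    [0.07,0.041,0.004,0.248,-1],
    [0.104,0.061,0.006,0.372,-1],
    [0.139,0.082,0.008,0.495,-1],
    [0.174,0.102,0.01,0.619,-1],
  ],
)

```text
time_s: 60.25
ee_pos: [484.4, 252.1, 127.3]
ee_rot: [-179.8, 0.0, 105.9]
force: [0.9, 1.0, -3.6]
gripper_width: 19.4
gripper_force: 45.0
```

Request:
apply_moves(
  deltas=[
    [0.04,-0.004,0.002,0.124,-1],
    [0.08,-0.007,0.004,0.248,-1],
    [0.08,-0.007,0.004,0.248,-1],
    [0.08,-0.007,0.004,0.248,-1],
    [0.08,-0.007,0.004,0.248,-1],
  ],
)

```text
time_s: 60.75
ee_pos: [456.8, 324.9, 124.1]
ee_rot: [-179.9, 0.1, 92.0]
force: [1.2, -0.6, -3.9]
gripper_width: 19.6
gripper_force: 45.0
```

Request:
apply_moves(
  deltas=[
    [0,0,0,0,-1],
    [0,0,0,0,-1],
  ],
)

```text
time_s: 60.95
ee_pos: [457.5, 325.0, 124.9]
ee_rot: [-180.0, 0.0, 91.9]
force: [0.0, -0.7, -3.6]
gripper_width: 19.5
gripper_force: 45.0
```

Run:
```python
from plan import *
plan([(457,326,41,92,-1,0)])
```

```text
[[0.0005, -0.0002, 0.0419, -0.001, -1], [0.001, -0.0004, 0.0839, -0.001, -1]]
t 61.0 at [457.5 325.  124.9] [-180.     0.    91.9] q6 32 w 19.5
```

Request:
apply_moves(
  deltas=[
    [0.001,0,0.04,0,-1],
    [0.001,0,0.065,0,-1],
    [0.001,0,0.075,0,-1],
    [0.001,0,0.08,0,-1],
    [0.001,0,0.083,0,-1],
  ],
)

```text
time_s: 61.45
ee_pos: [457.9, 327.3, 42.5]
ee_rot: [179.9, -0.1, 92.0]
force: [0.1, 0.2, -2.5]
gripper_width: 19.7
gripper_force: 45.0
```

Request:
apply_moves(
  deltas=[
    [0,0,0,0,-1],
    [0,0,0,0,-1],
    [0,0,0,0,-0.1],
    [0,0,0,0,-0.1],
    [0,0,0,0,-0.1],
  ],
)

```text
time_s: 61.95
ee_pos: [457.5, 327.5, 42.7]
ee_rot: [179.9, -0.1, 92.0]
force: [-0.1, -0.2, 0.0]
gripper_width: 39.9
gripper_force: 0.0
```

Request:
apply_moves(
  deltas=[
    [0,0,0,0,-0.1],
    [0,0,-0.02,0,-0.1],
    [0,0,-0.06,0,0],
    [0,0,-0.1,0,0],
    [0,0,-0.13,0,0],
  ],
)

```text
time_s: 62.45
ee_pos: [457.6, 327.5, 174.6]
ee_rot: [179.9, -0.1, 92.0]
force: [0.4, 1.5, -0.5]
gripper_width: 45.6
gripper_force: 0.0
```

Request:
apply_moves(
  deltas=[
    [-0.04,0,-0.01,0,0],
    [-0.08,0,-0.02,0,0],
    [-0.12,0,-0.03,0,0],
    [-0.16,0,-0.03,0,0],
    [-0.2,0,-0.03,0,0],
  ],
)

```text
time_s: 62.95
ee_pos: [464.1, 125.8, 202.6]
ee_rot: [179.9, -0.0, 92.0]
force: [1.1, 0.2, 0.9]
gripper_width: 45.7
gripper_force: 0.0
```

Request:
apply_moves(
  deltas=[
    [-0.04,0,0,0,0],
    [-0.08,0,0,0,0],
    [-0.12,0,0,0,0],
    [-0.16,0,0,0,0],
    [-0.2,0,0,0,0],
  ],
)

```text
time_s: 63.45
ee_pos: [470.8, -74.3, 202.2]
ee_rot: [180.0, 0.0, 92.0]
force: [0.9, 1.1, -0.2]
gripper_width: 45.4
gripper_force: 0.0
```

Request:
apply_moves(
  deltas=[
    [-0.04,0,0,0,0],
    [-0.08,0,0,0,0],
    [-0.12,0,0,0,0],
    [-0.16,0,0,0,0],
    [-0.16,0,0,0,0],
  ],
)

```text
time_s: 63.95
ee_pos: [476.8, -236.8, 201.8]
ee_rot: [180.0, 0.1, 91.7]
force: [1.1, 0.3, -0.2]
gripper_width: 45.4
gripper_force: 0.0
```

Run:
```python
from plan import *
plan([]); f=cams.grab_frame("top"); P=pose("top"); hsv=cv2.cvtColor(f,cv2.COLOR_BGR2HSV)
m=((hsv[...,1]<40)&(hsv[...,2]>130)).astype(np.uint8)*255; m[:,:135]=0;m[:,205:]=0;m[:235]=0;m[330:]=0
print("pile",rect(P,m,52)); print(np.asarray(proj(P,[[629,-189.5,120]])).round(1))
cv2.imwrite("pics/top7.png",cv2.resize(f[170:335,130:510],None,fx=2.1,fy=2.1,interpolation=cv2.INTER_CUBIC))
```

```text
t 64.0 at [ 476.8 -236.8  201.8] [1.80e+02 1.00e-01 9.17e+01] q6 -29 w 45.4
pile [(484.9, 322.9, 3.6, 135.1, 130.6)]
[[385.7 208.6]]
```

View pics/top7.png

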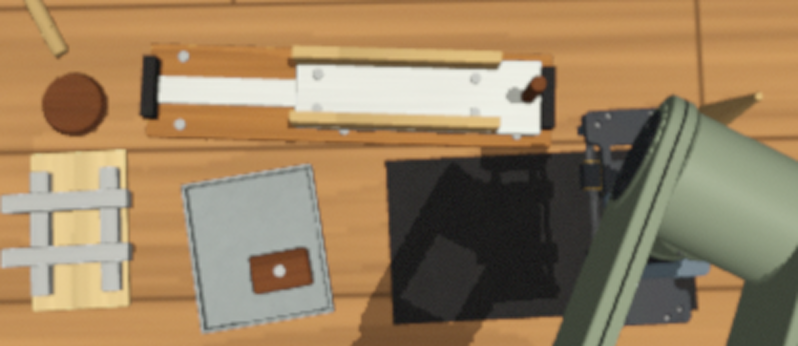

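The stack looks right: two top bars across at crop y≈200 and 253. The block is in the tray and the post is at the right stop. I check the top bars' centring numerically.

Run:
```python
from h import *
f=cams.grab_frame("top"); P=pose("top"); g=cv2.cvtColor(f,cv2.COLOR_BGR2HSV)
m=((g[...,1]<60)&(g[...,2]>120)).astype(np.uint8)
for x in(517.5,457.5):
    v=int(round(proj(P,[x,326,52])[0,1])); c=np.flatnonzero(m[v,110:205])+110
    print(v,c.min(),c.max(),bp(P,[[c.min(),v],[c.max()+1,v]],52).round(1).tolist())
print(bp(P,np.array([[35,161],[140,156],[145,330],[37,335]])/2.35+[130,175],12).mean(0), env.state()["time_s"])
```

```text
265 130 190 [[519.9, 399.6], [517.3, 257.5]]
291 130 190 [[459.7, 398.0], [457.1, 256.8]]
[487.14938269 323.8961851 ] 64.05
```

```bash
python3 -c "
from workcell import env
print(env.job_done())"
```

```text
the job is handed in; nothing more can be done
None
```

I handed the job in at about 64 s and the hand-in returned no verdict. The block is in the tray. The loaded car ran to the left stop and back to the right stop with no sticky spots felt. All four bars are stacked crosswise on the board, with the top bars about 4 mm off centre (limit 20 mm).

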